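Clear the bench after the sediment microscopy class

ROBOT

A 6-joint arm with a two-finger parallel gripper is mounted at the origin on the work surface. World frame = base frame: x ahead of the robot, y to its left, z up, the work surface at z = 0. Lengths are in m, angles in rad, forces in N, time in s.
With the tool pointing down it reaches from about 0.25 to 0.775 m from the base axis. Payload 4 kg.
Tool frame: the origin (TCP) lies on the centre line of the jaws, within the pads' length; the fingertips stand 17 mm ahead of it and the grasp point (between the pads) lies 2 mm behind it; z points along the fingers, y is the line along which they close (so a half turn about z gives the same grasp; the last joint's range is limited). The gripper opens to 94 mm and grips with 3 to 60 N. Pads are 16 mm wide; open, the fingers measure 119 mm over their backs; the gripper's body (75 mm by 177 mm) begins 78 mm behind the grasp point.
Start: joints at [1.105, 0.087, 1.371, -0, 1.684, -0.103], TCP at [0.195, 0.514, 0.223] pointing down, gripper open.
Joint ranges: [-3.1, 3.1], [-0.76, 2.03], [0.27, 2.55], [-1.08, 4.22], [0.17, 2.65], [-2.57, 2.57]. Speed limits (rad/s): [2.79, 2.79, 3.14, 3.14, 3.14, 3.14].

INTERFACE

Orientations are given as [roll, pitch, yaw] about the fixed x, y, z axes, in that order (R = Rz(yaw) Ry(pitch) Rx(roll)).
In Python, from bench import robot gives the robot as it stands.
- The arm moves only by the tool servo_tool, never from a script. Its argument "plan" is a list of rows, each a list of 7 numbers: the shift along the tool's x, y, z normalised to -1 to 1, where 1 is 0.1 m, then the turn, a rotation vector about the tool's x, y, z normalised to -1 to 1, where 1 is pi/2 rad, then the finger opening in mm, from 0 to 94. In form: [[x, y, z, ax, ay, az, gripper], ...]. A call has 1 to 12 rows; each row is the pose to reach, as a shift and turn from the pose commanded when the call began, along the tool's axes at that moment; what a row does not reach only later rows make up. A row lasts 1/12 s, in which the tool goes at most 41.7 mm and 7.16 degrees, less where a joint would pass 70% of its speed; a pose out of reach is approached as far as the arm can. A call with a number of a shift or a turn outside -1 to 1 is refused whole. A call with a gripper value outside its range is refused whole. The fingers move at their own pace and stop on an object; the grip force is fixed at half the most. Time passes only in rows, so rows that repeat a pose let the fingers close. It gives the time, the measured TCP pose, the force, the opening and the grip force at its end, in the units of the state.
- robot.get_obs(): the state, without advancing time (a new reading comes with each control period).
- robot.snapshot(name): name is "side" or "top" or "wrist"; returns the picture (400x640x3 uint8, red, green, blue); there is no depth.
- robot.camera_params(name): a dict with "camera_matrix" (3x3 intrinsics, pixels), "rvec" (rotation vector, rad) and "tvec" (3), from world to camera coordinates, as OpenCV has them; the wrist camera has in their place "tool_from_camera" (4x4, takes a point from camera to tool coordinates, whose origin is the TCP and whose axes are the flange's). Camera axes: x right, y down, z forward; pixel columns grow to the right and rows downward; lengths in m; the calibration is good to about 2 mm. A picture is of the moment at which its call begins: read the wrist's pose just before it. camera_params takes no time and is no camera call.
- robot.close_job(): hands the job in; it is judged then, once.
Trained networks look in the newest picture that a camera, given by its name, has taken for a name from the list of things; names that differ only in an ending like _2 or _b are one class to them, and where a whole thing is asked for, a point or a joint stands for the part that bears it (a point fixed in the world has none). Each returns a list of dicts, best first, with "conf" (0 to 1); they miss things now and then, are a little off and sometimes report something else, mostly with a low value. They report only what shows in the picture. A call takes as long as a camera call.
- robot.find_in(thing, camera): "extent" ([centre column, centre row, width, height] in pixels, round what is visible of it).
The state is a dict: "time": time; "joint_positions": joint angles; "qvel": joint speeds; "joint_torque": joint torques, N m; "tool_pos": TCP position; "ee_rot": TCP orientation; "wrist_force": force on the tool from outside, world axes, zero at the start; "wrist_torque": the same for the moment, N m; "width": finger opening in m; "finger_force": force on a finger pad.
Only numpy, scipy, OpenCV 4.12 (cv2) and the standard library are available. Lean on these libraries where they do the work, as an engineer would, in place of code of your own. Each camera call takes 0.05 s, during which the arm holds its last target. There are 200 camera calls.

TASK

The sediment microscopy class is over: clear the bench. First pile all the slide boxes up squarely, one on top of another in a single flush pile lying flat in the steel carrying tray; when they are out of the way, roll the core tubes along the bench to the stop rail, so that they end as a close row parallel to it, the first touching the rail and each next one touching the tube before it. Roll the tubes, do not lift or drag them, and leave the bottle, the beaker and the brush where they are.

Things in the scene. Friction and masses are not known exactly. Their poses are not given: they have to be found in the camera images.
- box_1: one of up to four identical slide boxes (three or four are there): closed flat dark grey plastic box with a lighter lid and paper label on top, 90 x 60 x 22 mm (x, y, z), about 0.11 kg, rigid; it may lie either way up. Origin at the centre of its underside, z up, x along the 90 mm side.
- box_2: one of up to four identical slide boxes (three or four are there): closed flat dark grey plastic box with a lighter lid and paper label on top, 90 x 60 x 22 mm (x, y, z), about 0.11 kg, rigid; it may lie either way up. Origin at the centre of its underside, z up, x along the 90 mm side.
- box_3: one of up to four identical slide boxes (three or four are there): closed flat dark grey plastic box with a lighter lid and paper label on top, 90 x 60 x 22 mm (x, y, z), about 0.11 kg, rigid; it may lie either way up. Origin at the centre of its underside, z up, x along the 90 mm side.
- box_4: one of up to four identical slide boxes (three or four are there): closed flat dark grey plastic box with a lighter lid and paper label on top, 90 x 60 x 22 mm (x, y, z), about 0.11 kg, rigid; it may lie either way up. Origin at the centre of its underside, z up, x along the 90 mm side.
- core_1: one of up to three identical core tubes (two or three are there): grey PVC tube 60 mm in diameter with black rubber end caps 64 mm in diameter and 22 mm long, 140 mm long in all, 0.4 to 1 kg, lying on the bench on its caps. Origin on its axis at mid-length, so 32 mm above the bench; x runs along the axis; y and z turn as it rolls. It rolls easily; left rolling at 0.1 m/s it coasts some 1 to 2 cm.
- core_2: one of up to three identical core tubes (two or three are there): grey PVC tube 60 mm in diameter with black rubber end caps 64 mm in diameter and 22 mm long, 140 mm long in all, 0.4 to 1 kg, lying on the bench on its caps. Origin on its axis at mid-length, so 32 mm above the bench; x runs along the axis; y and z turn as it rolls. It rolls easily; left rolling at 0.1 m/s it coasts some 1 to 2 cm.
- core_3: one of up to three identical core tubes (two or three are there): grey PVC tube 60 mm in diameter with black rubber end caps 64 mm in diameter and 22 mm long, 140 mm long in all, 0.4 to 1 kg, lying on the bench on its caps. Origin on its axis at mid-length, so 32 mm above the bench; x runs along the axis; y and z turn as it rolls. It rolls easily; left rolling at 0.1 m/s it coasts some 1 to 2 cm.
- rail: fixed stop rail on the bench at the robot's right: aluminium angle with a black rubber face, 360 mm long (x), 35 mm high. Origin at the middle of the foot of its face; x along the rail, y horizontally away from the face towards the tubes: a tube against it has its axis at y = 32 mm, the second at 96 mm, the third at 160 mm. A fixed microscope 370 mm tall stands some 150 mm or more behind the rail.
- tray: fixed steel carrying tray, 134 x 170 mm (x, y): flat floor, rims 8 mm high along its two sides at y = +-83 mm, and an upright wire end 70 mm high and 4 mm thick at each of x = +-65 mm, so the boxes go in with their long side along x and are held by their y sides. Origin at the centre of its underside; the top of its floor, where the boxes go, is 3 mm above the bench. Its middle is where the pile belongs.
- stain_bottle: bystander: small amber bottle, 44 mm in diameter, 85 mm tall, standing. Origin at the centre of its foot.
- beaker: bystander: small glass beaker, 68 mm in diameter, 85 mm tall, standing. Origin at the centre of its foot.
- brush: bystander: brush 160 mm long lying on the bench at the left. Origin at the middle of its underside.

How it is judged:
On the way, in this order (a step that is already met when the one before it is completed fails the run):
1. all slide boxes are in one square pile in the tray (x of box_1 in the frame of tray between -0.03 and 0.03 m and y of box_1 in the frame of tray between -0.05 and 0.05 m and (angle between box_1's own z axis and vertical below 0.08 rad or angle between box_1's own z axis and vertical above 3.06 rad) and linear speed of each of box_1, box_2, box_3, box_4 below 0.02 m/s and x of box_2 in the frame of tray between -0.03 and 0.03 m and y of box_2 in the frame of tray between -0.05 and 0.05 m and (angle between box_2's own z axis and vertical below 0.08 rad or angle between box_2's own z axis and vertical above 3.06 rad) and x of box_3 in the frame of tray between -0.03 and 0.03 m and y of box_3 in the frame of tray between -0.05 and 0.05 m and (angle between box_3's own z axis and vertical below 0.08 rad or angle between box_3's own z axis and vertical above 3.06 rad) and x of box_4 in the frame of tray between -0.03 and 0.03 m and y of box_4 in the frame of tray between -0.05 and 0.05 m and (angle between box_4's own z axis and vertical below 0.08 rad or angle between box_4's own z axis and vertical above 3.06 rad) and horizontal distance between box_1 and box_2 below 0.008 m and angle between the x axis of box_1 and the x axis of box_2, either way round below 0.12 rad and horizontal distance between each of box_1, box_2 and box_3 below 0.008 m and angle between the x axis of each of box_1, box_2 and the x axis of box_3, either way round below 0.12 rad and horizontal distance between each of box_1, box_2, box_3 and box_4 below 0.008 m and angle between the x axis of each of box_1, box_2, box_3 and the x axis of box_4, either way round below 0.12 rad), for 0.3 s.
2. after that a core tube is seen rolling along the bench (((linear speed of core_1 above 0.03 m/s and angular speed of core_1 above 0.7 rad/s and height (world z) of core_1 below 0.045 m and distance of core_1 from where it was at the start of the episode above 0.05 m) or (linear speed of core_2 above 0.03 m/s and angular speed of core_2 above 0.7 rad/s and height (world z) of core_2 below 0.045 m and distance of core_2 from where it was at the start of the episode above 0.05 m) or (linear speed of core_3 above 0.03 m/s and angular speed of core_3 above 0.7 rad/s and height (world z) of core_3 below 0.045 m and distance of core_3 from where it was at the start of the episode above 0.05 m))), for 0.2 s.
At the end, for the whole second after the job is handed in: Boxes flat in one pile in the tray (middle within 30/50 mm in x/y), none over 8 mm or 0.12 rad off another; tubes on the bench, parallel to the rail within 0.08 rad and within 100 mm of its middle, the row closed up: axes within 38, 106, 174 mm of its face; all at rest (all of step 1 and y of each of core_1, core_2, core_3 in the frame of rail below 0.174 m and x of core_1 in the frame of rail between -0.1 and 0.1 m and angle between the x axis of each of core_1, core_2, core_3 and the x axis of rail, either way round below 0.08 rad and linear speed of each of core_1, core_2, core_3 below 0.02 m/s and height (world z) of each of core_1, core_2, core_3 below 0.045 m and (y of core_1 in the frame of rail below 0.106 m or y of core_2 in the frame of rail between 0.08 and 0.106 m or y of core_3 in the frame of rail between 0.08 and 0.106 m) and x of core_2 in the frame of rail between -0.1 and 0.1 m and (y of core_2 in the frame of rail below 0.106 m or y of core_1 in the frame of rail between 0.08 and 0.106 m or y of core_3 in the frame of rail between 0.08 and 0.106 m) and x of core_3 in the frame of rail between -0.1 and 0.1 m and (y of core_3 in the frame of rail below 0.106 m or y of core_1 in the frame of rail between 0.08 and 0.106 m or y of core_2 in the frame of rail between 0.08 and 0.106 m) and y of any of core_1, core_2, core_3 in the frame of rail below 0.038 m); the robot touches nothing.
It fails at once if a core tube is lifted off the bench (by more than 25 mm) (height (world z) of any of core_1, core_2, core_3 above 0.057 m).
It fails at once if a core tube is pushed along by the fingers without rolling ((contact force between core_1 and the fingers above 1 N and linear speed of core_1 above 0.05 m/s and angular speed of core_1 below 0.4 rad/s) or (contact force between core_2 and the fingers above 1 N and linear speed of core_2 above 0.05 m/s and angular speed of core_2 below 0.4 rad/s) or (contact force between core_3 and the fingers above 1 N and linear speed of core_3 above 0.05 m/s and angular speed of core_3 below 0.4 rad/s)).
It fails at once if the bottle, the beaker or the brush is moved by more than 25 mm (distance of any of stain_bottle, beaker, brush from where it was at the start of the episode above 0.025 m).
Of box_1, box_2, box_3, box_4 only 3 to 4 are there at a start; the rules pass over those that are not, and their reading is None.
Of core_1, core_2, core_3 only 2 to 3 are there at a start; the rules pass over those that are not, and their reading is None.
At some moment in a run one of box_1, box_2, box_3, box_4 may be knocked a few centimetres aside while the robot is not near it.
Once in a run the grip may slacken for a moment while it holds something.
It also fails if it takes over 210 s, if anything falls off the work surface, if the arm or the gripper's body presses on something with over 40 N, if the wrist force passes 120 N, or if a joint passes its speed limit or range.

## Working session

There is one attempt and no reset: what is moved stays moved. The work goes in short steps, Python scripts to look and compute and a tool call to move; the robot and the scene stay as the last step left them, time stands still between calls to the robot, and variables do not carry over. Pictures are saved under pics/ and viewed, at most 14 in all, crops included, and the job is handed in when it is done.

Besides the shell and the picture viewer there is one more tool, called after "Request:" in YAML: its name, and indented under it one key for each argument. servo_tool: Moves the arm, as the interface text tells. Scaled input: -1 to 1 covers 0.1 m each way for a shift and pi/2 rad each way for a turn. Its arguments: {"type":"object","properties":{"plan":{"type":"array","items":{"type":"array","items":{"type":"number"}}}},"required":["plan"]}

```bash
ls; mkdir -p pics; cat > h.py <<'E'
import numpy as np, cv2
from bench import robot
from scipy.spatial.transform import Rotation as R
def snap(cam,name):
    im=robot.snapshot(cam); cv2.imwrite(f'pics/{name}.png',im[:,:,::-1]); return im
def cam(c):
    p=robot.camera_params(c); K=np.array(p['camera_matrix'])
    if 'rvec' in p:
        Rm=cv2.Rodrigues(np.array(p['rvec'],float))[0]; t=np.array(p['tvec'],float).ravel(); return K,Rm,t
    o=robot.get_obs(); T=np.eye(4); T[:3,:3]=R.from_euler('xyz',o['ee_rot']).as_matrix(); T[:3,3]=o['tool_pos']
    M=np.linalg.inv(T@np.array(p['tool_from_camera'])); return K,M[:3,:3],M[:3,3]
def ray(c,uv,z):
    K,Rm,t=cam(c); uv=np.atleast_2d(uv).astype(float)
    d=(Rm.T@np.linalg.inv(K)@np.c_[uv,np.ones(len(uv))].T).T; o=-Rm.T@t
    return (o+d*((z-o[2])/d[:,2])[:,None])
def proj(c,P):
    K,Rm,t=cam(c); q=(K@(Rm@np.atleast_2d(P).T+t[:,None])).T; return q[:,:2]/q[:,2:]
E
python3 - <<'E'
from h import *
for c in ('top','side'):
    snap(c,c+'0')
    for n,z in (('box_1',.022),('core_1',.06),('rail',.03),('tray',.003),('stain_bottle',.04),('beaker',.04),('brush',.01)):
        for d in robot.find_in(n,c):
            e=d['extent']; print(c,n,round(d['conf'],2),np.round(e),np.round(ray(c,e[:2],z)[0],3))
E
```

```text
pics
top box_1 0.75 [422. 198.  27.  28.] [ 0.594 -0.256  0.022]
top box_1 0.66 [376. 249.  27.  29.] [ 0.441 -0.12   0.022]
top box_1 0.59 [368. 206.  23.  34.] [ 0.567 -0.095  0.022]
top core_1 0.96 [231. 237.  26.  48.] [0.47  0.295 0.06 ]
top core_1 0.73 [272. 238.  20.  49.] [0.467 0.18  0.06 ]
top rail 0.9 [466. 247.  20. 127.] [ 0.452 -0.38   0.03 ]
top tray 0.87 [292. 170.  64.  52.] [0.673 0.132 0.003]
top stain_bottle 0.69 [412. 159.  15.  17.] [ 0.706 -0.22   0.04 ]
top beaker 0.66 [412. 158.  18.  17.] [ 0.707 -0.223  0.04 ]
top beaker 0.6 [358. 146.  22.  25.] [ 0.742 -0.061  0.04 ]
top brush 0.95 [173. 199.  53.  30.] [0.577 0.482 0.01 ]
side box_1 0.86 [372. 336.  47.  43.] [ 0.447 -0.276  0.022]
side box_1 0.79 [324. 293.  42.  37.] [ 0.441 -0.124  0.022]
side core_1 0.96 [256. 212.  50.  49.] [0.456 0.165 0.06 ]
side core_1 0.81 [236. 191.  54.  44.] [0.463 0.267 0.06 ]
side core_1 0.4 [322. 292.  42.  41.] [ 0.426 -0.135  0.06 ]
side rail 0.85 [418. 354. 100.  90.] [ 0.49  -0.372  0.03 ]
side tray 0.64 [322. 193.  68.  68.] [0.674 0.131 0.003]
side stain_bottle 0.77 [430. 249.  17.  23.] [ 0.724 -0.228  0.04 ]
side stain_bottle 0.17 [323. 294.  42.  38.] [ 0.431 -0.132  0.04 ]
side beaker 0.84 [387. 206.  26.  39.] [ 0.756 -0.056  0.04 ]
```

```bash
python3 -c "
from h import *
print(robot.get_obs())
K,Rm,t=cam('top');print(K,-Rm.T@t);print(robot.camera_params('wrist'))"
```

```text
{'time': 0.8, 'joint_positions': array([ 1.10487240e+00,  8.71709414e-02,  1.37072378e+00, -1.82182760e-05,
        1.68362170e+00, -1.03102757e-01]), 'qvel': array([-2.38429374e-03,  1.01301662e-03,  7.10430079e-05,  3.95176555e-04,
       -1.90273688e-04,  4.75111445e-04]), 'joint_torque': array([-5.91969183e-04, -3.40001678e+01, -3.02572811e+01,  7.18698883e-02,
        2.36567465e-02, -6.38411564e-06]), 'tool_pos': array([0.1952128 , 0.51418858, 0.22250969]), 'ee_rot': array([3.14151869e+00, 2.58514990e-05, 2.77876943e+00]), 'wrist_force': array([ 0.52935224, -0.12068721, -0.01846045]), 'wrist_torque': array([-0.03465176,  0.04188432,  0.02133771]), 'finger_force': 0.0, 'width': 0.09391894721066646}
[[381.27050046   0.         317.60473321]
 [  0.         381.27050046 200.52142028]
 [  0.           0.           1.        ]] [0.47107685 0.06222236 1.13832692]
{'camera_matrix': array([[301.97575476,   0.        , 323.72762819],
       [  0.        , 301.97575476, 200.19344802],
       [  0.        ,   0.        ,   1.        ]]), 'tool_from_camera': array([[ 1.41913810e-03, -9.71679934e-01, -2.36296618e-01,
         6.85924603e-02],
       [ 9.99998579e-01,  1.16386282e-03,  1.21979710e-03,
         3.73153369e-04],
       [-9.10235513e-04, -2.36298013e-01,  9.71680205e-01,
        -1.62298992e-01],
       [ 0.00000000e+00,  0.00000000e+00,  0.00000000e+00,
         1.00000000e+00]])}
```

View pics/top0.png

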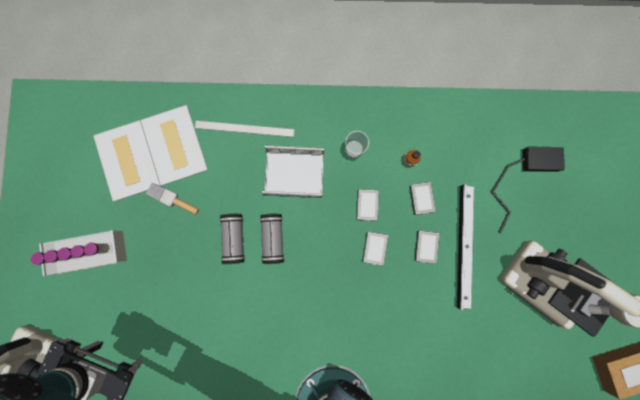

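View pics/side0.png

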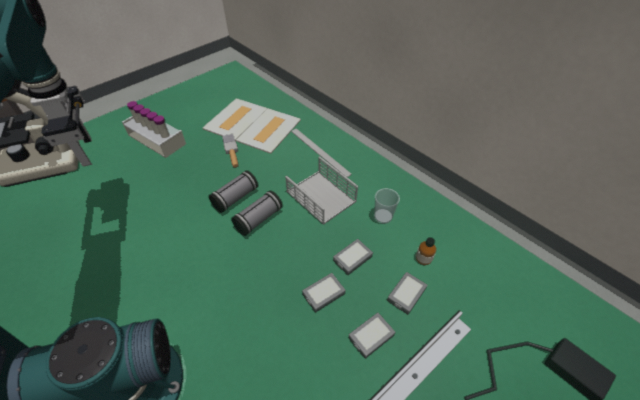

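The scene has four boxes (label side up) near (368,205), (422,198), (376,249) and (427,247), and two tubes at (232,239) and (272,239). The tray is at (294,172) with its wire ends on the near and far sides, and the rail is at column 466. Next I'll get yaws and sub-pixel positions.

```bash
cat >> h.py <<'E'
def seg(im,cen,z,c,size,lo=0):
    """non-green blob containing/nearest pixel cen -> world rect at height z"""
    a=im.astype(int); m=((a[:,:,1]-np.maximum(a[:,:,0],a[:,:,2])<25)&(a.max(2)>lo)).astype(np.uint8)
    cs,_=cv2.findContours(m,cv2.RETR_EXTERNAL,cv2.CHAIN_APPROX_NONE)
    k=max(cs,key=lambda q:cv2.pointPolygonTest(q,(float(cen[0]),float(cen[1])),True))
    P=ray(c,k[:,0,:],z)[:,:2]*1000
    (x,y),(w,h),an=cv2.minAreaRect(P.astype(np.float32))
    if w<h: an+=90; w,h=h,w
    an=(an+90)%180-90
    mm=np.zeros(m.shape,np.uint8); cv2.drawContours(mm,[k],-1,1,-1); v,u=np.nonzero(mm)
    Q=ray(c,np.c_[u,v],z)[:,:2].mean(0)*1000
    return np.round([x,y,w,h,an,*Q],1)
E
python3 - <<'E'
from h import *
im=robot.snapshot('top')
for n,uv,z in (('A',(368,205),.022),('B',(422,198),.022),('C',(376,249),.022),('D',(428,247),.022),('core1',(232,239),.032),('core2',(272,239),.032),('rail',(466,247),.03),('tray',(294,172),.003)):
    print(n,seg(im,uv,z,'top',None))
big=cv2.resize(im[120:320,220:480],(780,600),interpolation=cv2.INTER_CUBIC); cv2.imwrite('pics/topz.png',big[:,:,::-1])
E
```

```text
A [569.9 -93.   95.5  65.2  -2.8 570.3 -92.8]
B [ 592.5 -254.9   94.5   67.8    8.8  592.4 -255. ]
C [ 443.2 -115.3   93.6   66.8   -9.   443.2 -115.7]
D [ 450.3 -266.7   93.7   68.3   -6.2  450.5 -266.6]
core1 [465.7 299.8 144.9  66.7   4.9 465.  299.1]
core2 [467.8 183.4 144.3  66.    3.3 466.8 184.4]
rail [ 454.  -374.2  363.4   48.9   -2.6  452.4 -374.4]
tray [669.3 129.8 183.1 154.   88.3 668.7 126.9]
```

View pics/topz.png

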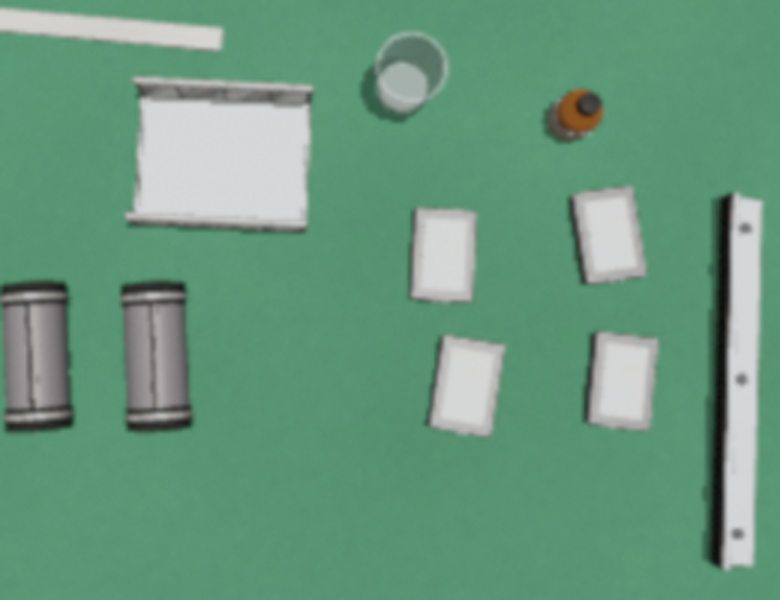

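Positions and yaws agree with the picture. I'm moving the gripper over box A at (0.57, -0.09), yaw π, for a closer wrist look.

Request:
servo_tool:
  plan:
    - [-0.3,-0.24,0,0,0,-0.077,94]
    - [-0.6,-0.48,0,0,0,-0.154,94]
    - [-0.916,-0.722,0,0,0,-0.231,94]
    - [-0.916,-0.722,0,0,0,-0.231,94]

```text
time: 1.18
tool_pos: [0.2576, 0.4105, 0.2229]
ee_rot: [-3.14, 0.002, 3.141]
wrist_force: [-0.5, -0.1, 0.3]
width: 0.0937
finger_force: 0.0
```

Request:
servo_tool:
  plan:
    - [-0.21,-0.33,0,0,0,0,94]
    - [-0.42,-0.66,0,0,0,0,94]
    - [-0.63,-1,0,0,0,0,94]

```text
time: 1.43
tool_pos: [0.3185, 0.3135, 0.2227]
ee_rot: [3.141, 0.001, -3.14]
wrist_force: [0.6, 1.0, 0.4]
width: 0.0939
finger_force: 0.0
```

Request:
servo_tool:
  plan:
    - [-0.21,-0.33,0,0,0,0,94]
    - [-0.42,-0.66,0,0,0,0,94]
    - [-0.63,-1,0,0,0,0,94]

```text
time: 1.68
tool_pos: [0.3819, 0.2131, 0.2229]
ee_rot: [3.141, 0.001, 3.141]
wrist_force: [0.6, 0.6, -0.5]
width: 0.0938
finger_force: 0.0
```

Request:
servo_tool:
  plan:
    - [-0.21,-0.33,0,0,0,0,94]
    - [-0.42,-0.66,0,0,0,0,94]
    - [-0.63,-1,0,0,0,0,94]

```text
time: 1.93
tool_pos: [0.4451, 0.1129, 0.2229]
ee_rot: [3.141, 0.001, 3.141]
wrist_force: [0.8, 0.5, 0.3]
width: 0.094
finger_force: 0.0
```

Request:
servo_tool:
  plan:
    - [-0.21,-0.33,0,0,0,0,94]
    - [-0.42,-0.66,0,0,0,0,94]
    - [-0.63,-1,0,0,0,0,94]

```text
time: 2.18
tool_pos: [0.5082, 0.0128, 0.2227]
ee_rot: [3.141, 0.001, 3.141]
wrist_force: [0.2, 0.3, -0.1]
width: 0.094
finger_force: 0.0
```

Request:
servo_tool:
  plan:
    - [-0.21,-0.33,0,0,0,0,94]
    - [-0.42,-0.66,0,0,0,0,94]
    - [-0.63,-1,0,0,0,0,94]
    - [-0.63,-1,0,0,0,0,94]
    - [-0.63,-1,0,0,0,0,94]

```text
time: 2.6
tool_pos: [0.5708, -0.0872, 0.2212]
ee_rot: [3.141, -0.002, 3.138]
wrist_force: [-0.8, 0.6, -0.0]
width: 0.0942
finger_force: 0.0
```

```bash
cat >> h.py <<'E'
def near(world,z,name=None):
    """look with wrist camera at box near world xy (m); print rect and tool-frame delta"""
    c=proj('wrist',[[*world,z]])[0]; im=snap('wrist',name) if name else robot.snapshot('wrist')
    s=seg(im,c,z,'wrist',None); o=robot.get_obs(); p=o['tool_pos']*1000; y=o['ee_rot'][2]
    d=np.array([s[0]-p[0],s[1]-p[1]]); tx=[np.cos(y),np.sin(y)]; ty=[np.sin(y),-np.cos(y)]
    dy=(s[4]+180-np.degrees(y)+90)%180-90
    print('t',round(o['time'],2),'tool',np.round(p,1),'yaw',round(np.degrees(y),2),'w',round(o['width'],4)); print('rect',s)
    print('delta tool x,y /100mm:',np.round([d@tx/100,d@ty/100],3),'az',round(-dy/90,3),'dz',round((p[2]-20)/100,3))
E
python3 - <<'E'
from h import *
near((.57,-.093),.022,'wA')
# tray centre and rail foot from top picks
z=lambda u,v:(220+u/3,120+v/3)
print(ray('top',[z(140,99),z(308,104),z(305,228),z(130,222)],.003), ray('top',[z(722,195),z(712,566)],0.0))
E
```

```text
t 2.65 tool [570.4 -85.9 221.8] yaw 179.91 w 0.0941
rect [491.5 -38.7 273.3 173.6 -10.2 489.1 -21.4]
delta tool x,y /100mm: [0.79 0.47] az 0.112 dz 2.018
[[0.7230929  0.20973517 0.003     ]
 [0.72120268 0.04027831 0.003     ]
 [0.59528923 0.04129754 0.003     ]
 [0.59816134 0.21596865 0.003     ]] [[ 0.63663248 -0.37836477  0.        ]
 [ 0.27084051 -0.36147712  0.        ]]
```

View pics/wA.png

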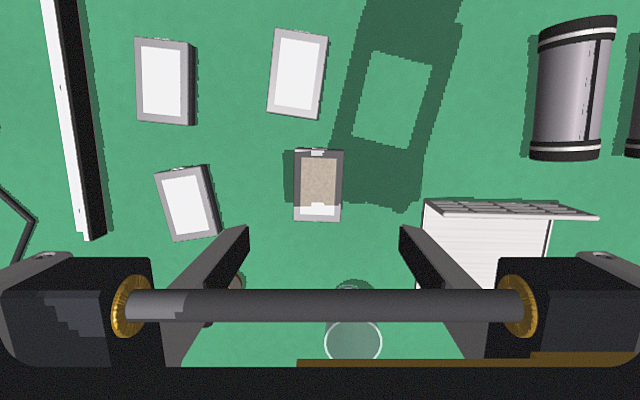

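The wrist view shows box A at (318,185) in the arm's shadow, with B at (190,200), C at (298,75) and D at (165,80). I'm switching the segmentation to a colour ratio so shadows don't merge with the boxes.

```bash
sed -i 's/m=((a\[:,:,1\].*$/m=(a[:,:,1]<1.2*np.maximum(a[:,:,0],a[:,:,2])).astype(np.uint8); m=cv2.morphologyEx(m,cv2.MORPH_OPEN,np.ones((3,3)))/' h.py
python3 - <<'E'
from h import *
near((.57,-.093),.015)
im=cv2.imread('pics/wA.png')[:,:,::-1]
for w in ((.592,-.255),(.443,-.116),(.45,-.267)): print(seg(im,proj('wrist',[[*w,.015]])[0],.015,'wrist',None))
E
```

```text
t 2.7 tool [570.1 -85.1 222.3] yaw 179.99 w 0.0933
rect [573.1 -92.9  93.5  61.2  -2.  572.  -93. ]
delta tool x,y /100mm: [-0.03  -0.078] az 0.022 dz 2.023
[722.9 -89.  958.1 350.9  90.  761.9 -79.6]
[ 443.5 -115.5   92.4   61.7   -8.6  442.4 -115.4]
[ 451.9 -266.8   92.5   68.8   -6.   450.8 -267. ]
```

Request:
servo_tool:
  plan:
    - [-0.02,-0.078,0.33,0,0,0.022,94]
    - [-0.02,-0.078,0.66,0,0,0.022,94]
    - [-0.02,-0.078,1,0,0,0.022,94]
    - [-0.02,-0.078,1,0,0,0.022,94]

```text
time: 3.03
tool_pos: [0.567, -0.0905, 0.1149]
ee_rot: [3.138, -0.014, 3.109]
wrist_force: [-0.8, 0.5, -1.7]
width: 0.0939
finger_force: 0.0
```

Request:
servo_tool:
  plan:
    - [0,0,0.2,0,0,0,94]
    - [0,0,0.4,0,0,0,94]
    - [0,0,0.6,0,0,0,94]
    - [0,0,0.8,0,0,0,94]
    - [0,0,0.92,0,0,0,94]
    - [0,0,1,0,0,0,94]
    - [0,0,1,0,0,0,94]

```text
time: 3.62
tool_pos: [0.5717, -0.0927, 0.022]
ee_rot: [3.141, -0.002, 3.108]
wrist_force: [0.9, 0.2, 0.4]
width: 0.0939
finger_force: 0.0
```

Request:
servo_tool:
  plan:
    - [0,0,0.02,0,0,0,50]
    - [0,0,0.02,0,0,0,50]
    - [0,0,0.02,0,0,0,50]
    - [0,0,0.02,0,0,0,50]
    - [0,0,0.02,0,0,0,50]
    - [0,0,0.02,0,0,0,50]
    - [0,0,0.02,0,0,0,50]
    - [0,0,0.02,0,0,0,50]
    - [0,0,0.02,0,0,0,50]
    - [0,0,0.02,0,0,0,50]

```text
time: 4.45
tool_pos: [0.5726, -0.0938, 0.0211]
ee_rot: [-3.141, 0.001, 3.107]
wrist_force: [-1.4, -1.0, 4.5]
width: 0.0596
finger_force: 30.0
```

Request:
servo_tool:
  plan:
    - [0,0,-0.1,0,0,0,50]
    - [0,0,-0.3,0,0,0,50]
    - [0,0,-0.5,0,0,0,50]
    - [0,0,-0.75,0,0,0,50]
    - [0,0,-1,0,0,0,50]
    - [0,0,-1,0,0,0,50]

```text
time: 4.95
tool_pos: [0.5752, -0.0941, 0.1266]
ee_rot: [-3.14, 0.01, 3.107]
wrist_force: [0.9, -1.1, 1.0]
width: 0.0597
finger_force: 30.0
```

Request:
servo_tool:
  plan:
    - [-0.1,0.25,0,0,0,0,50]
    - [-0.2,0.5,0,0,0,0,50]
    - [-0.3,0.75,0,0,0,0,50]
    - [-0.4,1,0,0,0,0,50]

```text
time: 5.28
tool_pos: [0.6151, 0.0061, 0.1188]
ee_rot: [3.141, -0.003, 3.107]
wrist_force: [-0.4, 0.4, -1.4]
width: 0.0597
finger_force: 30.0
```

Request:
servo_tool:
  plan:
    - [-0.1,0.25,0,0,0,0,50]
    - [-0.2,0.5,0,0,0,0,50]
    - [-0.3,0.75,0,0,0,0,50]
    - [-0.4,1,0,0,0,0,50]

```text
time: 5.62
tool_pos: [0.6586, 0.1049, 0.1185]
ee_rot: [-3.142, -0.003, 3.107]
wrist_force: [0.9, -0.4, -2.2]
width: 0.0603
finger_force: 30.0
```

Request:
servo_tool:
  plan:
    - [0,0.15,0,0,0,-0.011,50]
    - [0,0.23,0,0,0,-0.011,50]
    - [0,0.23,0,0,0,-0.011,50]
    - [0,0.23,0,0,0,-0.011,50]
    - [0,0.23,0,0,0,-0.011,50]

```text
time: 6.03
tool_pos: [0.6594, 0.1252, 0.1203]
ee_rot: [-3.141, -0.001, 3.123]
wrist_force: [0.5, 0.1, -1.0]
width: 0.0598
finger_force: 3.0
```

```bash
python3 - <<'E'
from h import *
print(robot.get_obs()['tool_pos'],robot.get_obs()['ee_rot'],robot.get_obs()['width'])
snap('wrist','wT')
E
```

```text
[0.65943918 0.12521078 0.12032409] [-3.14083497e+00 -5.95673176e-04  3.12319378e+00] 0.05983073964268147
```

View pics/wT.png

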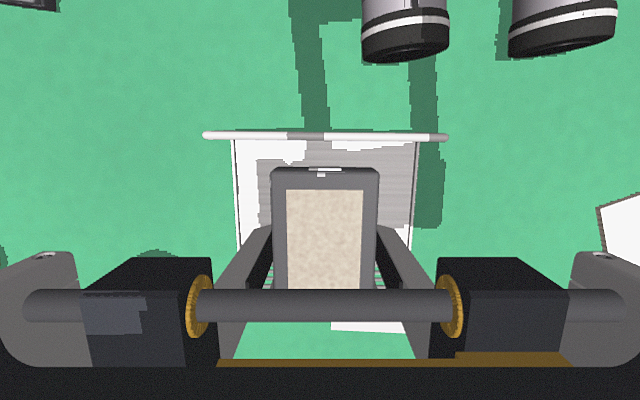

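The grip has slackened (3 N), but the box still sits squarely in the jaws, centred over the tray (box columns 272–379, tray floor columns 235–415). I'm checking the near wire's x, then lowering gently.

```bash
python3 - <<'E'
from h import *
print(ray('wrist',[(205,134),(447,136)],.07),ray('wrist',[(236,140),(414,140)],.011))
print(ray('wrist',[(280,167),(375,167)],.122))
E
```

```text
[[0.59467284 0.04517295 0.07      ]
 [0.59891558 0.21192478 0.07      ]] [[0.60127458 0.04930335 0.011     ]
 [0.60400446 0.20657364 0.011     ]]
[[0.61171226 0.10331294 0.122     ]
 [0.61259233 0.15403027 0.122     ]]
```

Request:
servo_tool:
  plan:
    - [0,0,0.1,0,0,0,50]
    - [0,0,0.2,0,0,0,50]
    - [0,0,0.3,0,0,0,50]
    - [0,0,0.4,0,0,0,50]
    - [0,0,0.5,0,0,0,50]
    - [0,0,0.6,0,0,0,50]
    - [0,0,0.7,0,0,0,50]
    - [0,0,0.8,0,0,0,50]
    - [0,0,0.88,0,0,0,50]
    - [0,0,0.94,0,0,0,50]
    - [0,0,0.97,0,0,0,50]
    - [0,0,0.97,0,0,0,50]

```text
time: 7.08
tool_pos: [0.66, 0.1266, 0.0241]
ee_rot: [3.141, 0.0, 3.124]
wrist_force: [-0.6, -0.7, 0.5]
width: 0.0597
finger_force: 30.0
```

Request:
servo_tool:
  plan:
    - [0,0,0,0,0,0,94]
    - [0,0,0,0,0,0,94]
    - [0,0,0,0,0,0,94]
    - [0,0,0,0,0,0,94]
    - [0,0,0,0,0,0,94]
    - [0,0,0,0,0,0,94]
    - [0,0,0,0,0,0,94]

```text
time: 7.67
tool_pos: [0.6599, 0.1265, 0.0235]
ee_rot: [3.142, 0.0, 3.124]
wrist_force: [-0.1, 0.8, -0.1]
width: 0.0937
finger_force: 0.0
```

Request:
servo_tool:
  plan:
    - [0,0,-0.2,0,0,0,94]
    - [0,0,-0.5,0,0,0,94]
    - [0,0,-0.8,0,0,0,94]
    - [0,0,-1,0,0,0,94]
    - [0,0,-1,0,0,0,94]
    - [0,0,-1,0,0,0,94]

```text
time: 8.17
tool_pos: [0.6609, 0.1266, 0.1253]
ee_rot: [3.141, 0.004, 3.124]
wrist_force: [0.4, 0.1, 0.6]
width: 0.094
finger_force: 0.0
```

```bash
python3 - <<'E'
from h import *
snap('wrist','wT2'); o=robot.get_obs(); print(o['tool_pos'],o['ee_rot'],o['width'])
E
```

```text
[0.65967099 0.12649987 0.12295646] [ 3.14156877e+00 -3.20359694e-04  3.12434631e+00] 0.09389730094200288
```

View pics/wT2.png

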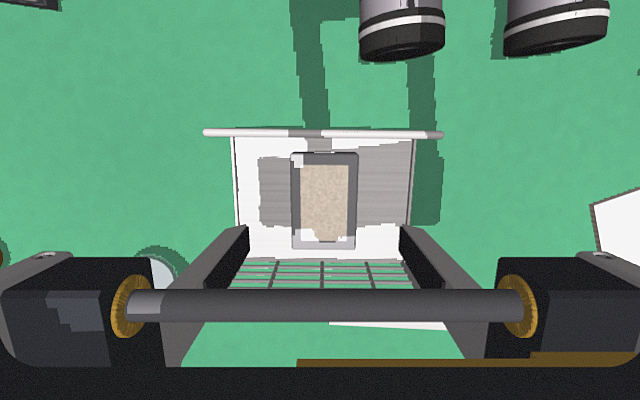

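Box A lies flat and square in the tray, outline columns 291–357 and rows 152–248. I'll compute where it really sits, which gives the hand-eye bias, and look for the other boxes.

```bash
python3 - <<'E'
from h import *
print(ray('wrist',[(292,153),(357,152),(355,248),(292,248)],.025).mean(0))
im=robot.snapshot('top')
for n,w in (('B',(.592,-.255)),('C',(.443,-.116)),('D',(.45,-.267))): print(n,seg(im,proj('top',[[*w,.022]])[0],.022,'top',None))
E
```

```text
[0.65632162 0.12759426 0.025     ]
B [ 592.8 -256.2   94.8   65.2    8.8  592.8 -256.2]
C [ 443.2 -116.5   93.8   64.4   -8.5  443.4 -116.6]
D [ 450.1 -267.8   93.7   65.9   -6.3  450.2 -268. ]
```

Request:
servo_tool:
  plan:
    - [0.2,-0.2,-0.3,0,0,0,94]
    - [0.45,-0.5,-0.6,0,0,0,94]
    - [0.709,-0.822,-0.9,0,0,0,94]

```text
time: 8.52
tool_pos: [0.5945, 0.0559, 0.2003]
ee_rot: [-3.142, -0.007, 3.126]
wrist_force: [0.8, -0.8, 0.6]
width: 0.0939
finger_force: 0.0
```

Request:
servo_tool:
  plan:
    - [0.24,-0.28,0,0,0,0,94]
    - [0.48,-0.55,0,0,0,0,94]
    - [0.709,-0.822,0,0,0,0,94]

```text
time: 8.77
tool_pos: [0.522, -0.0257, 0.2014]
ee_rot: [3.141, -0.003, 3.125]
wrist_force: [0.6, -1.3, 0.1]
width: 0.0941
finger_force: 0.0
```

Request:
servo_tool:
  plan:
    - [0.24,-0.28,0,0,0,0.03,94]
    - [0.48,-0.55,0,0,0,0.06,94]
    - [0.709,-0.822,0,0,0,0.084,94]
    - [0.709,-0.822,0,0,0,0.084,94]
    - [0.709,-0.822,0,0,0,0.084,94]

```text
time: 9.18
tool_pos: [0.4502, -0.1066, 0.2015]
ee_rot: [3.141, -0.003, 2.989]
wrist_force: [-0.2, 0.5, -0.1]
width: 0.094
finger_force: 0.0
```

```bash
python3 - <<'E'
from h import *
near((.443,-.116),.015)
E
```

```text
t 9.23 tool [ 451.1 -105.8  201.8] yaw 171.39 w 0.0941
rect [ 446.1 -116.1   93.    61.2   -8.6  445.3 -116. ]
delta tool x,y /100mm: [ 0.034 -0.109] az -0.0 dz 1.818
```

Request:
servo_tool:
  plan:
    - [0.034,-0.109,0.25,0,0,0,94]
    - [0.034,-0.109,0.5,0,0,0,94]
    - [0.034,-0.109,0.75,0,0,0,94]
    - [0.034,-0.109,0.91,0,0,0,94]
    - [0.034,-0.109,0.91,0,0,0,94]

```text
time: 9.65
tool_pos: [0.4444, -0.1137, 0.1071]
ee_rot: [3.139, -0.01, 2.995]
wrist_force: [-1.3, 0.4, -0.3]
width: 0.0943
finger_force: 0.0
```

Request:
servo_tool:
  plan:
    - [0,0,0.2,0,0,0,94]
    - [0,0,0.4,0,0,0,94]
    - [0,0,0.6,0,0,0,94]
    - [0,0,0.8,0,0,0,94]
    - [0,0,0.87,0,0,0,94]
    - [0,0,0.91,0,0,0,94]
    - [0,0,0.91,0,0,0,94]

```text
time: 10.23
tool_pos: [0.4471, -0.1156, 0.0213]
ee_rot: [3.141, -0.001, 2.993]
wrist_force: [-0.6, -0.6, 0.7]
width: 0.0937
finger_force: 0.0
```

Request:
servo_tool:
  plan:
    - [0,0,0,0,0,0,50]
    - [0,0,0,0,0,0,50]
    - [0,0,0,0,0,0,50]
    - [0,0,0,0,0,0,50]
    - [0,0,0,0,0,0,50]
    - [0,0,0,0,0,0,50]
    - [0,0,0,0,0,0,50]
    - [0,0,0,0,0,0,50]
    - [0,0,0,0,0,0,50]

```text
time: 10.98
tool_pos: [0.4471, -0.1165, 0.022]
ee_rot: [-3.141, 0.001, 2.992]
wrist_force: [-1.0, -1.1, 3.6]
width: 0.0595
finger_force: 30.0
```

Request:
servo_tool:
  plan:
    - [0,0,-0.1,0,0,0,50]
    - [0,0,-0.3,0,0,0,50]
    - [0,0,-0.5,0,0,0,50]
    - [0,0,-0.75,0,0,0,50]
    - [0,0,-1,0,0,0,50]
    - [0,0,-1,0,0,0,50]
    - [0,0,-1,0,0,0,50]

```text
time: 11.57
tool_pos: [0.4476, -0.1163, 0.1228]
ee_rot: [-3.141, 0.003, 2.993]
wrist_force: [-0.2, 0.1, -1.5]
width: 0.0596
finger_force: 30.0
```

Request:
servo_tool:
  plan:
    - [-0.12,0.18,-0.05,0,0,0,50]
    - [-0.27,0.42,-0.1,0,0,0,50]
    - [-0.43,0.66,-0.1,0,0,0,50]
    - [-0.583,0.906,-0.1,0,0,0,50]
    - [-0.583,0.906,-0.1,0,0,0,50]

```text
time: 11.98
tool_pos: [0.5189, -0.0315, 0.1288]
ee_rot: [3.139, -0.003, 2.996]
wrist_force: [-1.2, 0.4, -1.0]
width: 0.06
finger_force: 30.0
```

Request:
servo_tool:
  plan:
    - [-0.15,0.23,0,0,0,0,50]
    - [-0.29,0.45,0,0,0,0,50]
    - [-0.43,0.68,0,0,0,0,50]
    - [-0.583,0.906,0,0,0,0,50]
    - [-0.583,0.906,0,0,0,0,50]

```text
time: 12.4
tool_pos: [0.5897, 0.0487, 0.1285]
ee_rot: [3.14, -0.003, 2.996]
wrist_force: [0.3, -0.1, -0.9]
width: 0.0598
finger_force: 30.0
```

Request:
servo_tool:
  plan:
    - [-0.15,0.23,0,0,0,-0.02,50]
    - [-0.29,0.45,0,0,0,-0.04,50]
    - [-0.43,0.68,0,0,0,-0.06,50]
    - [-0.583,0.906,0,0,0,-0.084,50]
    - [-0.583,0.906,0,0,0,-0.084,50]
    - [-0.583,0.906,0,0,0,-0.084,50]
    - [-0.583,0.906,0,0,0,-0.084,50]

```text
time: 12.98
tool_pos: [0.6588, 0.1255, 0.1297]
ee_rot: [-3.14, -0.004, 3.124]
wrist_force: [0.4, -0.2, -1.5]
width: 0.0601
finger_force: 30.0
```

```bash
cat >> h.py <<'E'
def to(x,y,z,yaw):
    o=robot.get_obs(); p=o['tool_pos']; a=o['ee_rot'][2]; d=np.array([x,y])-p[:2]
    dy=(yaw-np.degrees(a)+180)%360-180
    print('t',o['time'],'tool',np.round(p,4),'yaw',round(np.degrees(a),2),'w',round(o['width'],4),o['finger_force'])
    print('rows:',np.round([d@[np.cos(a),np.sin(a)]*10,d@[np.sin(a),-np.cos(a)]*10,(p[2]-z)*10,0,0,-dy/90],3))
E
python3 -c "
from h import *
to(.66,.1265,.048,179)"
```

```text
t 12.9833 tool [0.6588 0.1255 0.1297] yaw 178.97 w 0.0601 29.999535977840424
rows: [-0.012  0.01   0.817  0.     0.    -0.   ]
```

Request:
servo_tool:
  plan:
    - [-0.008,0.006,0.15,0,0,0,50]
    - [-0.008,0.006,0.3,0,0,0,50]
    - [-0.008,0.006,0.45,0,0,0,50]
    - [-0.008,0.006,0.58,0,0,0,50]
    - [-0.008,0.006,0.68,0,0,0,50]
    - [-0.008,0.006,0.76,0,0,0,50]
    - [-0.008,0.006,0.81,0,0,0,50]
    - [-0.008,0.006,0.815,0,0,0,50]
    - [-0.008,0.006,0.82,0,0,0,50]
    - [-0.008,0.006,0.82,0,0,0,50]

```text
time: 13.82
tool_pos: [0.6615, 0.1273, 0.0503]
ee_rot: [3.141, 0.002, 3.124]
wrist_force: [0.3, 1.1, -1.7]
width: 0.0594
finger_force: 30.0
```

Request:
servo_tool:
  plan:
    - [0,0,0,0,0,0,94]
    - [0,0,0,0,0,0,94]
    - [0,0,0,0,0,0,94]
    - [0,0,0,0,0,0,94]
    - [0,0,0,0,0,0,94]
    - [0,0,0,0,0,0,94]
    - [0,0,0,0,0,0,94]

```text
time: 14.4
tool_pos: [0.661, 0.1273, 0.0496]
ee_rot: [3.142, 0.0, 3.124]
wrist_force: [-0.0, 0.7, -0.5]
width: 0.094
finger_force: 0.0
```

Request:
servo_tool:
  plan:
    - [0,0,-0.2,0,0,0,94]
    - [0,0,-0.5,0,0,0,94]
    - [0,0,-0.8,0,0,0,94]
    - [0,0,-1,0,0,0,94]
    - [0,0,-1,0,0,0,94]
    - [0,0,-1,0,0,0,94]

```text
time: 14.9
tool_pos: [0.6618, 0.1273, 0.1513]
ee_rot: [3.141, 0.004, 3.124]
wrist_force: [0.8, 0.4, -0.4]
width: 0.0944
finger_force: 0.0
```

```bash
python3 - <<'E'
from h import *
snap('wrist','wT3'); o=robot.get_obs(); print(o['tool_pos'],o['ee_rot'],o['width'])
E
```

```text
[0.66071694 0.12719596 0.14887964] [ 3.14158365e+00 -4.65844016e-04  3.12435218e+00] 0.09412459756041985
```

View pics/wT3.png

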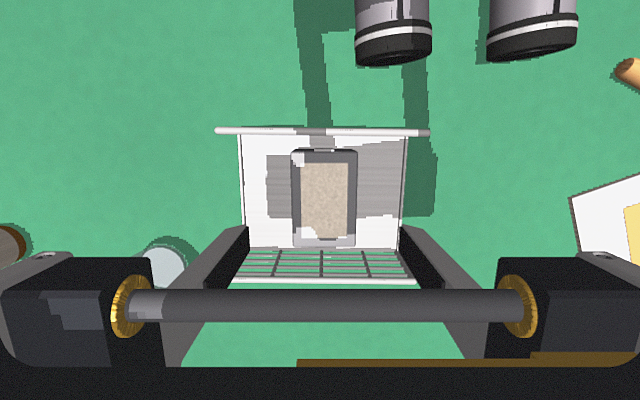

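Box C sits flush on A (outline columns 291–357, rows 149–247, no step visible). On to box D.

Request:
servo_tool:
  plan:
    - [0.12,-0.25,-0.2,0,0,0,94]
    - [0.25,-0.5,-0.4,0,0,0,94]
    - [0.38,-0.75,-0.5,0,0,0,94]
    - [0.51,-0.997,-0.5,0,0,0,94]

```text
time: 15.28
tool_pos: [0.6079, 0.0276, 0.1998]
ee_rot: [-3.142, 0.001, 3.125]
wrist_force: [0.1, -0.4, -0.5]
width: 0.0941
finger_force: 0.0
```

Request:
servo_tool:
  plan:
    - [0.16,-0.33,0,0,0,0,94]
    - [0.33,-0.66,0,0,0,0,94]
    - [0.51,-0.997,0,0,0,0,94]

```text
time: 15.53
tool_pos: [0.5535, -0.0712, 0.1964]
ee_rot: [3.141, -0.005, 3.125]
wrist_force: [0.8, -0.5, 0.3]
width: 0.0943
finger_force: 0.0
```

Request:
servo_tool:
  plan:
    - [0.16,-0.33,0,0,0,0,94]
    - [0.33,-0.66,0,0,0,0,94]
    - [0.51,-0.997,0,0,0,0,94]

```text
time: 15.78
tool_pos: [0.5007, -0.1699, 0.1965]
ee_rot: [3.139, -0.004, 3.125]
wrist_force: [0.6, -0.7, -1.2]
width: 0.0942
finger_force: 0.0
```

Request:
servo_tool:
  plan:
    - [0.16,-0.33,0,0,0,0.02,94]
    - [0.33,-0.66,0,0,0,0.04,94]
    - [0.51,-0.997,0,0,0,0.059,94]
    - [0.51,-0.997,0,0,0,0.059,94]
    - [0.51,-0.997,0,0,0,0.059,94]
    - [0.51,-0.997,0,0,0,0.059,94]

```text
time: 16.28
tool_pos: [0.4496, -0.2672, 0.1975]
ee_rot: [3.139, -0.003, 3.031]
wrist_force: [0.7, -0.3, -0.0]
width: 0.0937
finger_force: 0.0
```

```bash
python3 - <<'E'
from h import *
near((.45,-.267),.015)
E
```

```text
t 16.33 tool [ 450.1 -266.8  197.9] yaw 173.77 w 0.0939
rect [ 453.1 -268.6   92.9   61.2   -6.1  452.1 -268.5]
delta tool x,y /100mm: [-0.032 -0.015] az -0.001 dz 1.779
```

Request:
servo_tool:
  plan:
    - [-0.025,-0.015,0.25,0,0,0,94]
    - [-0.025,-0.015,0.5,0,0,0,94]
    - [-0.025,-0.015,0.75,0,0,0,94]
    - [-0.025,-0.015,0.9,0,0,0,94]
    - [-0.025,-0.015,0.9,0,0,0,94]

```text
time: 16.75
tool_pos: [0.4508, -0.2662, 0.1045]
ee_rot: [3.136, -0.008, 3.035]
wrist_force: [-0.4, 0.5, 0.8]
width: 0.0938
finger_force: 0.0
```

Request:
servo_tool:
  plan:
    - [0,0,0.2,0,0,0,94]
    - [0,0,0.4,0,0,0,94]
    - [0,0,0.6,0,0,0,94]
    - [0,0,0.78,0,0,0,94]
    - [0,0,0.85,0,0,0,94]
    - [0,0,0.89,0,0,0,94]
    - [0,0,0.89,0,0,0,94]

```text
time: 17.33
tool_pos: [0.4529, -0.2692, 0.0205]
ee_rot: [3.141, -0.0, 3.033]
wrist_force: [-0.4, -0.1, 0.6]
width: 0.0942
finger_force: 0.0
```

Request:
servo_tool:
  plan:
    - [0,0,0,0,0,0,50]
    - [0,0,0,0,0,0,50]
    - [0,0,0,0,0,0,50]
    - [0,0,0,0,0,0,50]
    - [0,0,0,0,0,0,50]
    - [0,0,0,0,0,0,50]
    - [0,0,0,0,0,0,50]
    - [0,0,0,0,0,0,50]
    - [0,0,0,0,0,0,50]

```text
time: 18.08
tool_pos: [0.4526, -0.2699, 0.0209]
ee_rot: [-3.141, 0.001, 3.032]
wrist_force: [-0.8, 0.2, 3.1]
width: 0.0596
finger_force: 30.0
```

Request:
servo_tool:
  plan:
    - [0,0,-0.1,0,0,0,50]
    - [0,0,-0.3,0,0,0,50]
    - [0,0,-0.5,0,0,0,50]
    - [0,0,-0.75,0,0,0,50]
    - [0,0,-1,0,0,0,50]
    - [0,0,-1,0,0,0,50]
    - [0,0,-1,0,0,0,50]

```text
time: 18.67
tool_pos: [0.4532, -0.2704, 0.122]
ee_rot: [-3.14, 0.003, 3.032]
wrist_force: [1.2, 1.2, -2.1]
width: 0.0599
finger_force: 30.0
```

```bash
python3 -c "
from h import *
to(.66,.127,.13,179)"
```

```text
t 18.6667 tool [ 0.4532 -0.2704  0.122 ] yaw 173.7 w 0.0599 29.99918818473816
rows: [-1.62   4.177 -0.08   0.     0.    -0.059]
```

Request:
servo_tool:
  plan:
    - [-0.07,0.18,-0.05,0,0,0,50]
    - [-0.15,0.4,-0.08,0,0,0,50]
    - [-0.24,0.62,-0.08,0,0,0,50]
    - [-0.324,0.835,-0.08,0,0,0,50]

```text
time: 19.0
tool_pos: [0.493, -0.189, 0.1261]
ee_rot: [3.14, -0.004, 3.031]
wrist_force: [0.5, 0.4, -1.7]
width: 0.0598
finger_force: 30.0
```

Request:
servo_tool:
  plan:
    - [-0.11,0.28,0,0,0,0,50]
    - [-0.22,0.56,0,0,0,0,50]
    - [-0.324,0.835,0,0,0,0,50]

```text
time: 19.25
tool_pos: [0.5342, -0.1092, 0.1257]
ee_rot: [3.141, -0.004, 3.031]
wrist_force: [0.2, -0.0, -1.0]
width: 0.0601
finger_force: 30.0
```

Request:
servo_tool:
  plan:
    - [-0.11,0.28,0,0,0,0,50]
    - [-0.22,0.56,0,0,0,0,50]
    - [-0.324,0.835,0,0,0,0,50]

```text
time: 19.5
tool_pos: [0.5756, -0.0297, 0.1256]
ee_rot: [3.141, -0.005, 3.032]
wrist_force: [0.3, -0.1, -1.2]
width: 0.0599
finger_force: 30.0
```

Request:
servo_tool:
  plan:
    - [-0.11,0.28,0,0,0,0,50]
    - [-0.22,0.56,0,0,0,0,50]
    - [-0.324,0.835,0,0,0,0,50]

```text
time: 19.75
tool_pos: [0.617, 0.0495, 0.1254]
ee_rot: [-3.141, -0.005, 3.032]
wrist_force: [-0.3, -0.3, -1.2]
width: 0.06
finger_force: 30.0
```

Request:
servo_tool:
  plan:
    - [-0.09,0.24,0,0,0,-0.02,50]
    - [-0.18,0.48,0,0,0,-0.04,50]
    - [-0.26,0.68,0,0,0,-0.059,50]
    - [-0.324,0.835,0,0,0,-0.059,50]
    - [-0.324,0.835,0,0,0,-0.059,50]
    - [-0.324,0.835,0,0,0,-0.059,50]
    - [-0.324,0.835,0,0,0,-0.059,50]

```text
time: 20.33
tool_pos: [0.6581, 0.1267, 0.1265]
ee_rot: [-3.141, -0.003, 3.124]
wrist_force: [0.2, 0.5, -1.3]
width: 0.0596
finger_force: 30.0
```

```bash
python3 -c "
from h import *
to(.6603,.127,.068,179)"
```

```text
t 20.3333 tool [0.6581 0.1267 0.1265] yaw 178.99 w 0.0596 29.999131858348846
rows: [-0.021  0.004  0.585  0.     0.    -0.   ]
```

Request:
servo_tool:
  plan:
    - [-0.01,0.003,0.1,0,0,0,50]
    - [-0.01,0.003,0.2,0,0,0,50]
    - [-0.01,0.003,0.3,0,0,0,50]
    - [-0.01,0.003,0.4,0,0,0,50]
    - [-0.01,0.003,0.48,0,0,0,50]
    - [-0.01,0.003,0.54,0,0,0,50]
    - [-0.01,0.003,0.57,0,0,0,50]
    - [-0.01,0.003,0.59,0,0,0,50]
    - [-0.01,0.003,0.6,0,0,0,50]
    - [-0.01,0.003,0.6,0,0,0,50]

```text
time: 21.17
tool_pos: [0.6605, 0.1278, 0.0688]
ee_rot: [3.141, 0.001, 3.124]
wrist_force: [-0.0, -0.8, -0.9]
width: 0.0595
finger_force: 30.0
```

Request:
servo_tool:
  plan:
    - [0,0,0,0,0,0,94]
    - [0,0,0,0,0,0,94]
    - [0,0,0,0,0,0,94]
    - [0,0,0,0,0,0,94]
    - [0,0,0,0,0,0,94]
    - [0,0,0,0,0,0,94]
    - [0,0,0,0,0,0,94]

```text
time: 21.75
tool_pos: [0.6603, 0.1278, 0.0685]
ee_rot: [3.142, 0.0, 3.124]
wrist_force: [-0.2, 0.1, -0.9]
width: 0.094
finger_force: 0.0
```

Request:
servo_tool:
  plan:
    - [0,0,-0.2,0,0,0,94]
    - [0,0,-0.5,0,0,0,94]
    - [0,0,-0.8,0,0,0,94]
    - [0,0,-1,0,0,0,94]
    - [0,0,-1,0,0,0,94]
    - [0,0,-1,0,0,0,94]

```text
time: 22.25
tool_pos: [0.6611, 0.1278, 0.1703]
ee_rot: [3.141, 0.004, 3.124]
wrist_force: [0.4, 0.0, 0.6]
width: 0.094
finger_force: 0.0
```

```bash
python3 - <<'E'
from h import *
snap('wrist','wT4')
im=robot.snapshot('top')
print('B',seg(im,proj('top',[[.592,-.255,.022]])[0],.022,'top',None))
to(.593,-.256,.2,180+8.8)
E
```

```text
B [ 592.7 -256.    94.8   65.6    8.8  592.9 -256. ]
t 22.35 tool [0.6594 0.1277 0.1665] yaw 179.01 w 0.0941 0.0
rows: [ 0.598 -3.847 -0.335  0.     0.    -0.109]
```

View pics/wT4.png

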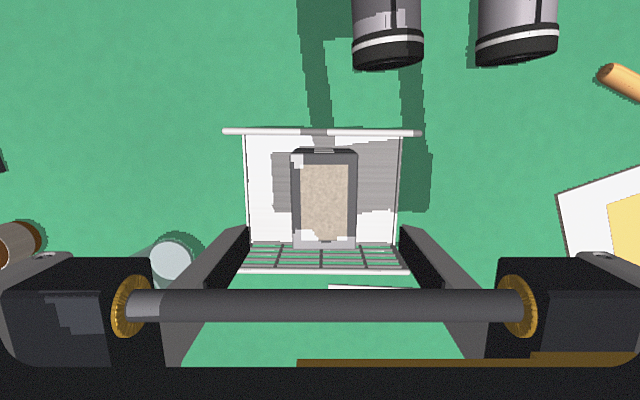

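Three boxes are flush (top outline at columns 291–357, rows 149–249). Now box B.

Request:
servo_tool:
  plan:
    - [0.04,-0.25,-0.15,0,0,0,94]
    - [0.08,-0.5,-0.3,0,0,0,94]
    - [0.12,-0.75,-0.33,0,0,0,94]
    - [0.15,-0.962,-0.33,0,0,0,94]

```text
time: 22.68
tool_pos: [0.643, 0.0305, 0.2006]
ee_rot: [-3.141, -0.001, 3.124]
wrist_force: [0.1, 0.7, -0.1]
width: 0.094
finger_force: 0.0
```

Request:
servo_tool:
  plan:
    - [0.05,-0.32,0,0,0,0,94]
    - [0.1,-0.64,0,0,0,0,94]
    - [0.15,-0.962,0,0,0,0,94]

```text
time: 22.93
tool_pos: [0.6255, -0.065, 0.1984]
ee_rot: [3.141, -0.005, 3.125]
wrist_force: [0.1, 0.6, -0.1]
width: 0.0941
finger_force: 0.0
```

Request:
servo_tool:
  plan:
    - [0.05,-0.32,0,0,0,0,94]
    - [0.1,-0.64,0,0,0,0,94]
    - [0.15,-0.962,0,0,0,0,94]

```text
time: 23.18
tool_pos: [0.6088, -0.1611, 0.1984]
ee_rot: [3.14, -0.005, 3.124]
wrist_force: [1.3, -0.6, 0.3]
width: 0.0937
finger_force: 0.0
```

Request:
servo_tool:
  plan:
    - [0.05,-0.32,0,0,0,-0.04,94]
    - [0.1,-0.64,0,0,0,-0.08,94]
    - [0.15,-0.962,0,0,0,-0.109,94]
    - [0.15,-0.962,0,0,0,-0.109,94]
    - [0.15,-0.962,0,0,0,-0.109,94]
    - [0.15,-0.962,0,0,0,-0.109,94]

```text
time: 23.68
tool_pos: [0.593, -0.2552, 0.1993]
ee_rot: [3.139, -0.003, -2.988]
wrist_force: [0.3, 0.2, -0.2]
width: 0.0939
finger_force: 0.0
```

```bash
python3 - <<'E'
from h import *
near((.593,-.256),.015)
E
```

```text
t 23.73 tool [ 593.4 -254.7  199.8] yaw -171.14 w 0.0938
rect [ 596.4 -256.7   93.2   61.2    8.9  595.3 -256.9]
delta tool x,y /100mm: [-0.027 -0.024] az -0.0 dz 1.798
```

Request:
servo_tool:
  plan:
    - [-0.02,-0.022,0.25,0,0,0,94]
    - [-0.02,-0.022,0.5,0,0,0,94]
    - [-0.02,-0.022,0.75,0,0,0,94]
    - [-0.02,-0.022,0.9,0,0,0,94]
    - [-0.02,-0.022,0.9,0,0,0,94]

```text
time: 24.15
tool_pos: [0.5938, -0.2545, 0.1059]
ee_rot: [3.135, -0.008, -2.985]
wrist_force: [-0.2, -0.6, -0.6]
width: 0.0941
finger_force: 0.0
```

Request:
servo_tool:
  plan:
    - [0,0,0.2,0,0,0,94]
    - [0,0,0.4,0,0,0,94]
    - [0,0,0.6,0,0,0,94]
    - [0,0,0.79,0,0,0,94]
    - [0,0,0.86,0,0,0,94]
    - [0,0,0.9,0,0,0,94]
    - [0,0,0.9,0,0,0,94]

```text
time: 24.73
tool_pos: [0.5963, -0.2572, 0.0216]
ee_rot: [3.141, 0.0, -2.987]
wrist_force: [0.2, 0.8, 0.0]
width: 0.0939
finger_force: 0.0
```

Request:
servo_tool:
  plan:
    - [0,0,0,0,0,0,50]
    - [0,0,0,0,0,0,50]
    - [0,0,0,0,0,0,50]
    - [0,0,0,0,0,0,50]
    - [0,0,0,0,0,0,50]
    - [0,0,0,0,0,0,50]
    - [0,0,0,0,0,0,50]
    - [0,0,0,0,0,0,50]
    - [0,0,0,0,0,0,50]

```text
time: 25.48
tool_pos: [0.5961, -0.258, 0.0219]
ee_rot: [-3.141, 0.001, -2.988]
wrist_force: [0.7, 0.6, 2.5]
width: 0.0597
finger_force: 30.0
```

Request:
servo_tool:
  plan:
    - [0,0,-0.1,0,0,0,50]
    - [0,0,-0.3,0,0,0,50]
    - [0,0,-0.5,0,0,0,50]
    - [0,0,-0.75,0,0,0,50]
    - [0,0,-1,0,0,0,50]
    - [0,0,-1,0,0,0,50]
    - [0,0,-1,0,0,0,50]

```text
time: 26.07
tool_pos: [0.5968, -0.2583, 0.1232]
ee_rot: [-3.139, 0.003, -2.988]
wrist_force: [-0.0, 0.5, -1.9]
width: 0.0599
finger_force: 30.0
```

```bash
python3 -c "
from h import *
to(.6595,.127,.145,179)"
```

```text
t 26.0667 tool [ 0.5968 -0.2583  0.1232] yaw -171.18 w 0.0599 29.999263286590576
rows: [-1.21   3.711 -0.218  0.     0.     0.109]
```

Request:
servo_tool:
  plan:
    - [-0.06,0.18,-0.1,0,0,0,50]
    - [-0.14,0.43,-0.2,0,0,0,50]
    - [-0.22,0.68,-0.22,0,0,0,50]
    - [-0.303,0.928,-0.22,0,0,0,50]

```text
time: 26.4
tool_pos: [0.6109, -0.1605, 0.1415]
ee_rot: [3.14, -0.002, -2.989]
wrist_force: [-0.1, -0.3, -0.8]
width: 0.0597
finger_force: 30.0
```

Request:
servo_tool:
  plan:
    - [-0.1,0.31,0,0,0,0,50]
    - [-0.2,0.62,0,0,0,0,50]
    - [-0.303,0.928,0,0,0,0,50]

```text
time: 26.65
tool_pos: [0.6259, -0.0635, 0.1401]
ee_rot: [3.14, -0.005, -2.988]
wrist_force: [1.3, -0.5, -1.7]
width: 0.0598
finger_force: 30.0
```

Request:
servo_tool:
  plan:
    - [-0.1,0.31,0,0,0,0,50]
    - [-0.2,0.62,0,0,0,0,50]
    - [-0.303,0.928,0,0,0,0,50]

```text
time: 26.9
tool_pos: [0.6416, 0.0329, 0.14]
ee_rot: [3.141, -0.005, -2.988]
wrist_force: [0.6, 0.3, -1.2]
width: 0.0597
finger_force: 30.0
```

Request:
servo_tool:
  plan:
    - [-0.09,0.28,0,0,0,0.03,50]
    - [-0.18,0.55,0,0,0,0.06,50]
    - [-0.26,0.78,0,0,0,0.09,50]
    - [-0.303,0.928,0,0,0,0.109,50]
    - [-0.303,0.928,0,0,0,0.109,50]
    - [-0.303,0.928,0,0,0,0.109,50]
    - [-0.303,0.928,0,0,0,0.109,50]

```text
time: 27.48
tool_pos: [0.658, 0.1264, 0.1416]
ee_rot: [-3.14, -0.003, 3.124]
wrist_force: [0.2, -0.3, -1.0]
width: 0.0593
finger_force: 30.0
```

```bash
python3 -c "
from h import *
to(.6598,.1275,.0915,179)"
```

```text
t 27.4833 tool [0.658  0.1264 0.1416] yaw 179.01 w 0.0593 29.99913990497589
rows: [-0.018  0.011  0.501  0.     0.     0.   ]
```

Request:
servo_tool:
  plan:
    - [-0.008,0.005,0.1,0,0,0,50]
    - [-0.008,0.005,0.2,0,0,0,50]
    - [-0.008,0.005,0.3,0,0,0,50]
    - [-0.008,0.005,0.38,0,0,0,50]
    - [-0.008,0.005,0.44,0,0,0,50]
    - [-0.008,0.005,0.48,0,0,0,50]
    - [-0.008,0.005,0.5,0,0,0,50]
    - [-0.008,0.005,0.51,0,0,0,50]
    - [-0.008,0.005,0.515,0,0,0,50]
    - [-0.008,0.005,0.515,0,0,0,50]

```text
time: 28.32
tool_pos: [0.6599, 0.1282, 0.0925]
ee_rot: [3.141, 0.001, 3.124]
wrist_force: [0.1, -0.4, -0.6]
width: 0.0597
finger_force: 30.0
```

Request:
servo_tool:
  plan:
    - [0,0,0,0,0,0,94]
    - [0,0,0,0,0,0,94]
    - [0,0,0,0,0,0,94]
    - [0,0,0,0,0,0,94]
    - [0,0,0,0,0,0,94]
    - [0,0,0,0,0,0,94]
    - [0,0,0,0,0,0,94]

```text
time: 28.9
tool_pos: [0.6596, 0.1281, 0.092]
ee_rot: [3.141, 0.0, 3.124]
wrist_force: [0.2, 0.6, -0.7]
width: 0.0942
finger_force: 0.0
```

Request:
servo_tool:
  plan:
    - [0,0,-0.2,0,0,0,94]
    - [0,0,-0.5,0,0,0,94]
    - [0,0,-0.8,0,0,0,94]
    - [0,0,-1,0,0,0,94]
    - [0,0,-1,0,0,0,94]
    - [0,0,-1,0,0,0,94]

```text
time: 29.4
tool_pos: [0.6604, 0.1282, 0.1938]
ee_rot: [3.141, 0.004, 3.124]
wrist_force: [-0.8, 0.1, 0.1]
width: 0.0938
finger_force: 0.0
```

```bash
python3 - <<'E'
from h import *
a=snap('wrist','wT5')[120:270,200:440]; s=robot.snapshot('side')[150:230,270:380]
cv2.imwrite('pics/fin.png',np.hstack([cv2.resize(a,(400,300)),cv2.resize(s,(400,300))])[:,:,::-1])
o=robot.get_obs(); print(o['tool_pos'],o['ee_rot'])
im=robot.snapshot('top')
for n in ('core_1','stain_bottle','beaker'):
    for d in robot.find_in(n,'top'): print(n,round(d['conf'],2),np.round(d['extent'],1))
cv2.imwrite('pics/tubes.png',np.hstack([cv2.resize(im[200:275,210:300],(360,300),interpolation=cv2.INTER_CUBIC),cv2.resize(im[170:320,445:485],(160,600),interpolation=cv2.INTER_CUBIC)[:300],cv2.resize(im[170:320,445:485],(160,600),interpolation=cv2.INTER_CUBIC)[300:]])[:,:,::-1])
E
```

```text
[0.65882864 0.12795717 0.18995633] [-3.14130753e+00 -2.95394721e-03  3.12434512e+00]
core_1 0.73 [230.4 238.6  26.   47.6]
stain_bottle 0.7 [411.1 156.1  19.9  15.7]
beaker 0.82 [356.5 142.   20.3  23.2]
beaker 0.62 [290.9 180.4  60.8  29.5]
```

View pics/fin.png

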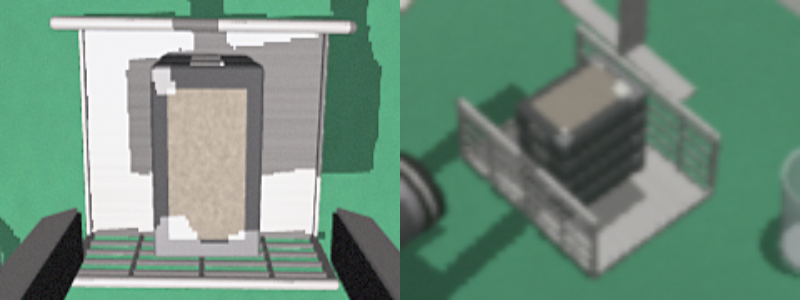

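View pics/tubes.png

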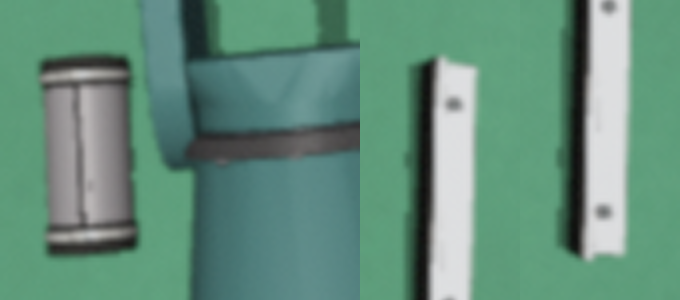

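All four boxes form one flush pile. Now I'll swing over to the tubes, with the jaw line parallel to the rail.

Request:
servo_tool:
  plan:
    - [0.25,0.14,0,0,0,0,94]
    - [0.5,0.28,0,0,0,0,94]
    - [0.75,0.42,0,0,0,0,94]
    - [1,0.55,0,0,0,0,94]

```text
time: 30.03
tool_pos: [0.5591, 0.1852, 0.1906]
ee_rot: [-3.141, -0.002, 3.124]
wrist_force: [1.1, 0.7, 0.3]
width: 0.0941
finger_force: 0.0
```

Request:
servo_tool:
  plan:
    - [0.2,0.12,0,0,0,0.075,94]
    - [0.4,0.24,0,0,0,0.15,94]
    - [0.6,0.36,0,0,0,0.225,94]
    - [0.8,0.48,0,0,0,0.3,94]
    - [0.95,0.5,0,0,0,0.375,94]
    - [0.95,0.5,0,0,0,0.45,94]
    - [0.95,0.5,0,0,0,0.525,94]
    - [0.95,0.5,0,0,0,0.6,94]
    - [0.95,0.5,0,0,0,0.675,94]
    - [0.95,0.5,0,0,0,0.75,94]
    - [0.95,0.5,0,0,0,0.825,94]
    - [0.95,0.5,0,0,0,0.9,94]

```text
time: 31.03
tool_pos: [0.466, 0.2363, 0.1911]
ee_rot: [-3.14, 0.0, 1.705]
wrist_force: [0.4, 0.5, -0.5]
width: 0.0938
finger_force: 0.0
```

Request:
servo_tool:
  plan:
    - [0,0,0,0,0,0.07,94]
    - [0,0,0,0,0,0.1,94]
    - [0,0,0,0,0,0.1,94]
    - [0,0,0,0,0,0.1,94]

```text
time: 31.37
tool_pos: [0.4661, 0.2363, 0.1913]
ee_rot: [-3.14, 0.0, 1.555]
wrist_force: [0.1, 0.3, -0.4]
width: 0.0936
finger_force: 0.0
```

```bash
python3 - <<'E'
from h import *
a=snap('wrist','wC'); o=robot.get_obs(); print(o['time'],o['tool_pos'],o['ee_rot'],o['joint_positions'])
print('face z.035',ray('top',[(465,186),(460.75,308)],.035),'foot',ray('top',[(460.5,185.5),(456.75,308.75)],0))
E
```

```text
31.4167 [0.4661719  0.23631565 0.19141874] [-3.14068174e+00  2.58467718e-04  1.55487969e+00] [3.60606597e-01 3.51493316e-02 1.48698489e+00 9.46863646e-05
 1.62040057e+00 3.76527999e-01]
face z.035 [[ 0.62881915 -0.37749887  0.035     ]
 [ 0.27899768 -0.35822035  0.035     ]] foot [[ 0.63509818 -0.37782972  0.        ]
 [ 0.27057559 -0.35975815  0.        ]]
```

View pics/wC.png

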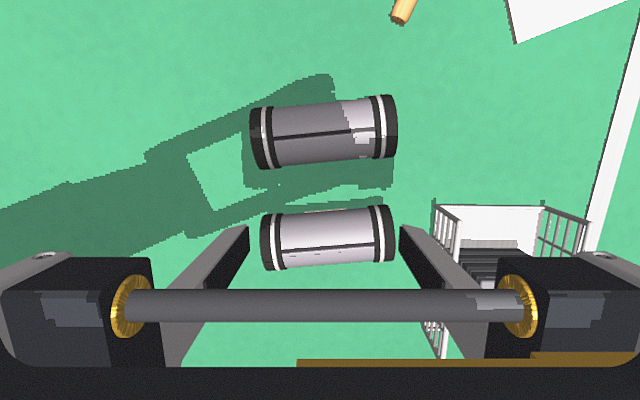

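Tubes lie at (328,237) for core 2 and (323,130) for core 1, both about 3–4° off world x; the rail is at about -2.9°. I'll lower the open fingers between them, aligned with core 2.

Request:
servo_tool:
  plan:
    - [0,0,0.25,0,0,-0.049,94]
    - [0,0,0.5,0,0,-0.049,94]
    - [0,0,0.757,0,0,-0.049,94]
    - [0,0,0.757,0,0,-0.049,94]

```text
time: 31.75
tool_pos: [0.4627, 0.235, 0.1103]
ee_rot: [-3.131, 0.003, 1.631]
wrist_force: [-0.2, -0.3, -0.7]
width: 0.0942
finger_force: 0.0
```

Request:
servo_tool:
  plan:
    - [0,0,0.1,0,0,0,94]
    - [0,0,0.25,0,0,0,94]
    - [0,0,0.4,0,0,0,94]
    - [0,0,0.55,0,0,0,94]
    - [0,0,0.69,0,0,0,94]
    - [0,0,0.757,0,0,0,94]
    - [0,0,0.757,0,0,0,94]

```text
time: 32.33
tool_pos: [0.4661, 0.2363, 0.04]
ee_rot: [-3.14, 0.0, 1.631]
wrist_force: [-0.2, 0.9, -0.9]
width: 0.094
finger_force: 0.0
```

Request:
servo_tool:
  plan:
    - [-0.03,0,0,0,0,0,94]
    - [-0.06,0,0,0,0,0,94]
    - [-0.09,0,0,0,0,0,94]
    - [-0.12,0,0,0,0,0,94]
    - [-0.15,0,0,0,0,0,94]
    - [-0.18,0,0,0,0,0,94]
    - [-0.21,0,0,0,0,0,94]
    - [-0.24,0,0,0,0,0,94]
    - [-0.27,0,0,0,0,0,94]
    - [-0.3,0,0,0,0,0,94]
    - [-0.33,0,0,0,0,0,94]
    - [-0.36,0,0,0,0,0,94]

```text
time: 33.33
tool_pos: [0.4686, 0.2001, 0.0405]
ee_rot: [-3.141, -0.0, 1.631]
wrist_force: [0.1, 0.4, 0.2]
width: 0.0941
finger_force: 0.2
```

```bash
python3 - <<'E'
from h import *
a=snap('wrist','wC2'); o=robot.get_obs(); print(o['time'],o['tool_pos'],o['ee_rot'],o['wrist_force'])
E
```

```text
33.3833 [0.46856088 0.19960708 0.04048608] [-3.14137785e+00  6.00941256e-04  1.63023253e+00] [-0.23605109 -0.64413116 -0.90144973]
```

View pics/wC2.png

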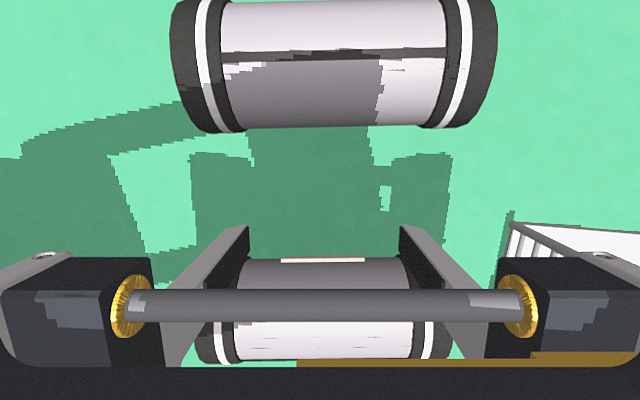

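Core 2 rolls in front of the fingers: the seam has turned out of view and a pale mark has appeared at (320,260), with hardly any force. Now I'll roll it on, turning gradually to the rail's angle.

Request:
servo_tool:
  plan:
    - [-0.03,0,0,0,0,0.001,94]
    - [-0.07,0,0,0,0,0.002,94]
    - [-0.12,0,0,0,0,0.004,94]
    - [-0.18,0,0,0,0,0.005,94]
    - [-0.25,0,0,0,0,0.007,94]
    - [-0.32,0,0,0,0,0.008,94]
    - [-0.39,0,0,0,0,0.01,94]
    - [-0.46,0,0,0,0,0.012,94]
    - [-0.53,0,0,0,0,0.013,94]
    - [-0.6,0,0,0,0,0.015,94]
    - [-0.67,0,0,0,0,0.016,94]
    - [-0.74,0,0,0,0,0.018,94]

```text
time: 34.38
tool_pos: [0.473, 0.1259, 0.0406]
ee_rot: [3.142, -0.0, 1.602]
wrist_force: [-0.4, 1.3, 0.9]
width: 0.0942
finger_force: 0.4
```

Request:
servo_tool:
  plan:
    - [-0.07,0,0,0,0,0.002,94]
    - [-0.14,0,0,0,0,0.003,94]
    - [-0.21,0,0,0,0,0.005,94]
    - [-0.28,0,0,0,0,0.006,94]
    - [-0.35,0,0,0,0,0.008,94]
    - [-0.42,0,0,0,0,0.009,94]
    - [-0.49,0,0,0,0,0.011,94]
    - [-0.56,0,0,0,0,0.012,94]
    - [-0.63,0,0,0,0,0.014,94]
    - [-0.7,0,0,0,0,0.015,94]
    - [-0.77,0,0,0,0,0.017,94]
    - [-0.84,0,0,0,0,0.018,94]

```text
time: 35.38
tool_pos: [0.4756, 0.0419, 0.0406]
ee_rot: [3.142, -0.0, 1.574]
wrist_force: [-0.3, 0.1, -0.0]
width: 0.0942
finger_force: 0.3
```

Request:
servo_tool:
  plan:
    - [-0.07,0,0,0,0,0.002,94]
    - [-0.14,0,0,0,0,0.003,94]
    - [-0.21,0,0,0,0,0.005,94]
    - [-0.28,0,0,0,0,0.006,94]
    - [-0.35,0,0,0,0,0.008,94]
    - [-0.42,0,0,0,0,0.009,94]
    - [-0.49,0,0,0,0,0.011,94]
    - [-0.56,0,0,0,0,0.012,94]
    - [-0.63,0,0,0,0,0.014,94]
    - [-0.7,0,0,0,0,0.015,94]
    - [-0.77,0,0,0,0,0.017,94]
    - [-0.84,0,0,0,0,0.018,94]

```text
time: 36.38
tool_pos: [0.4759, -0.042, 0.0406]
ee_rot: [3.141, -0.0, 1.546]
wrist_force: [-0.3, 0.4, 1.2]
width: 0.094
finger_force: 0.4
```

Request:
servo_tool:
  plan:
    - [-0.07,0,0,0,0,0.002,94]
    - [-0.14,0,0,0,0,0.003,94]
    - [-0.21,0,0,0,0,0.005,94]
    - [-0.28,0,0,0,0,0.006,94]
    - [-0.35,0,0,0,0,0.008,94]
    - [-0.42,0,0,0,0,0.009,94]
    - [-0.49,0,0,0,0,0.011,94]
    - [-0.56,0,0,0,0,0.012,94]
    - [-0.63,0,0,0,0,0.014,94]
    - [-0.7,0,0,0,0,0.015,94]
    - [-0.77,0,0,0,0,0.016,94]
    - [-0.84,0,0,0,0,0.016,94]

```text
time: 37.38
tool_pos: [0.4738, -0.1261, 0.0405]
ee_rot: [3.142, -0.0, 1.52]
wrist_force: [-0.5, 0.9, 1.1]
width: 0.0941
finger_force: 0.3
```

Request:
servo_tool:
  plan:
    - [-0.07,0,0,0,0,0,94]
    - [-0.14,0,0,0,0,0,94]
    - [-0.2,0,0,0,0,0,94]
    - [-0.26,0,0,0,0,0,94]
    - [-0.31,0,0,0,0,0,94]
    - [-0.36,0,0,0,0,0,94]
    - [-0.4,0,0,0,0,0,94]
    - [-0.43,0,0,0,0,0,94]
    - [-0.46,0,0,0,0,0,94]
    - [-0.48,0,0,0,0,0,94]
    - [-0.5,0,0,0,0,0,94]
    - [-0.51,0,0,0,0,0,94]

```text
time: 38.38
tool_pos: [0.4713, -0.1763, 0.0405]
ee_rot: [3.142, -0.0, 1.521]
wrist_force: [-0.1, 0.8, 1.3]
width: 0.0938
finger_force: 0.0
```

```bash
python3 - <<'E'
from h import *
im=snap('top','topR'); o=robot.get_obs(); print(o['time'],o['tool_pos'],np.degrees(o['ee_rot']),o['wrist_force'])
for d in robot.find_in('core_1','top'): print(round(d['conf'],2),np.round(d['extent'],1),ray('top',d['extent'][:2],.045))
E
```

```text
38.4333 [ 0.47125512 -0.17651939  0.04058604] [1.79993651e+02 6.67332634e-03 8.71211517e+01] [ 0.18861388 -0.77882103  0.65465437]
0.89 [231.2 237.7  24.3  49.6] [[0.46660464 0.29781446 0.045     ]]
```

View pics/topR.png

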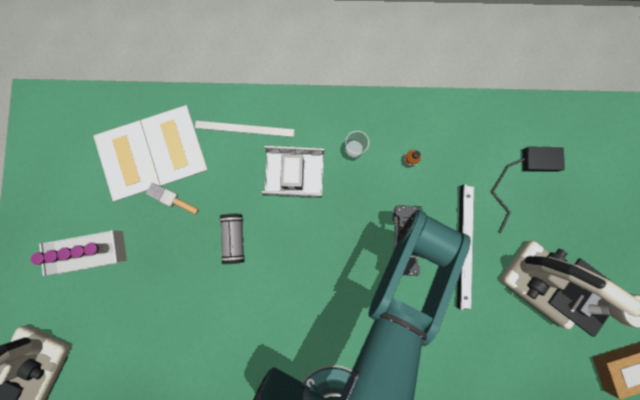

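The arm hides core 2 near (405,245), the other objects haven't moved, and about 12 cm remains. Continuing more slowly toward the rail.

Request:
servo_tool:
  plan:
    - [-0.02,0,0,0,0,0,94]
    - [-0.05,0,0,0,0,0,94]
    - [-0.09,0,0,0,0,0,94]
    - [-0.14,0,0,0,0,0,94]
    - [-0.19,0,0,0,0,0,94]
    - [-0.24,0,0,0,0,0,94]
    - [-0.29,0,0,0,0,0,94]
    - [-0.34,0,0,0,0,0,94]
    - [-0.39,0,0,0,0,0,94]
    - [-0.44,0,0,0,0,0,94]
    - [-0.49,0,0,0,0,0,94]
    - [-0.54,0,0,0,0,0,94]

```text
time: 39.48
tool_pos: [0.4685, -0.2307, 0.0405]
ee_rot: [-3.142, -0.0, 1.521]
wrist_force: [0.4, 0.2, 0.1]
width: 0.0937
finger_force: 0.3
```

Request:
servo_tool:
  plan:
    - [-0.05,0,0,0,0,0,94]
    - [-0.1,0,0,0,0,0,94]
    - [-0.15,0,0,0,0,0,94]
    - [-0.19,0,0,0,0,0,94]
    - [-0.23,0,0,0,0,0,94]
    - [-0.27,0,0,0,0,0,94]
    - [-0.31,0,0,0,0,0,94]
    - [-0.34,0,0,0,0,0,94]
    - [-0.37,0,0,0,0,0,94]
    - [-0.4,0,0,0,0,0,94]
    - [-0.43,0,0,0,0,0,94]
    - [-0.46,0,0,0,0,0,94]

```text
time: 40.48
tool_pos: [0.4663, -0.2762, 0.0406]
ee_rot: [3.141, -0.0, 1.521]
wrist_force: [0.7, 0.7, -0.3]
width: 0.094
finger_force: 0.3
```

Request:
servo_tool:
  plan:
    - [-0.02,0,0,0,0,0,94]
    - [-0.04,0,0,0,0,0,94]
    - [-0.06,0,0,0,0,0,94]
    - [-0.08,0,0,0,0,0,94]
    - [-0.09,0,0,0,0,0,94]
    - [-0.1,0,0,0,0,0,94]
    - [-0.11,0,0,0,0,0,94]
    - [-0.12,0,0,0,0,0,94]

```text
time: 41.15
tool_pos: [0.4668, -0.2851, 0.0408]
ee_rot: [3.14, -0.006, 1.523]
wrist_force: [1.8, 9.6, 2.8]
width: 0.0938
finger_force: 4.1
```

```bash
python3 - <<'E'
from h import *
o=robot.get_obs(); print(o['time'],o['tool_pos'],np.degrees(o['ee_rot']),o['wrist_force'],o['finger_force'])
a=snap('wrist','wR'); b=snap('side','sR')
cv2.imwrite('pics/R.png',np.hstack([cv2.resize(a[200:400,140:500],(420,300)),cv2.resize(b[250:400,290:480],(380,300))])[:,:,::-1])
E
```

```text
41.15 [ 0.46677752 -0.28506946  0.0407632 ] [179.8941769   -0.35297169  87.23419952] [1.82944609 9.55962929 2.77177267] 4.137377142906189
```

View pics/R.png

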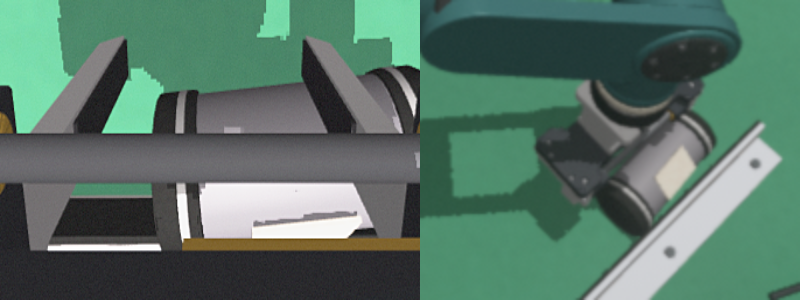

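Core 2 has turned and slid about 4 cm toward +x: its left cap lies between the fingers and only the right finger is pushing. I'm backing off and lifting to re-measure.

Request:
servo_tool:
  plan:
    - [0.1,0,0,0,0,0,94]
    - [0.25,0,0,0,0,0,94]
    - [0.4,0,0,0,0,0,94]
    - [0.4,0,-0.3,0,0,0,94]
    - [0.4,0,-0.6,0,0,0,94]
    - [0.4,0,-1,0,0,0,94]
    - [0.4,0,-1,0,0,0,94]

```text
time: 41.83
tool_pos: [0.4713, -0.2494, 0.1493]
ee_rot: [3.129, 0.008, 1.521]
wrist_force: [1.1, -0.1, 1.4]
width: 0.0937
finger_force: 0.0
```

Request:
servo_tool:
  plan:
    - [0.3,0,-0.2,0,0,0,94]
    - [0.6,0,-0.4,0,0,0,94]
    - [0.8,0,-0.6,0,0,0,94]
    - [0.8,0,-0.6,0,0,0,94]
    - [0.8,0,-0.6,0,0,0,94]

```text
time: 42.25
tool_pos: [0.4722, -0.1674, 0.2019]
ee_rot: [3.138, 0.002, 1.523]
wrist_force: [0.2, 0.4, -0.8]
width: 0.0942
finger_force: 0.0
```

```bash
python3 - <<'E'
from h import *
o=robot.get_obs(); print(o['time'],o['tool_pos'],np.degrees(o['ee_rot']),o['wrist_force'],o['finger_force'])
a=snap('wrist','wR2')
for d in robot.find_in('core_1','wrist'): print(round(d['conf'],2),np.round(d['extent'],1),ray('wrist',d['extent'][:2],.045))
E
```

```text
42.25 [ 0.47222274 -0.16736959  0.20186138] [1.79815868e+02 1.23032000e-01 8.72641615e+01] [ 0.22444844  0.44493732 -0.78031091] 0.0
0.92 [362.5 315.1 117.2  64.3] [[ 0.50950138 -0.31869486  0.045     ]]
```

View pics/wR2.png

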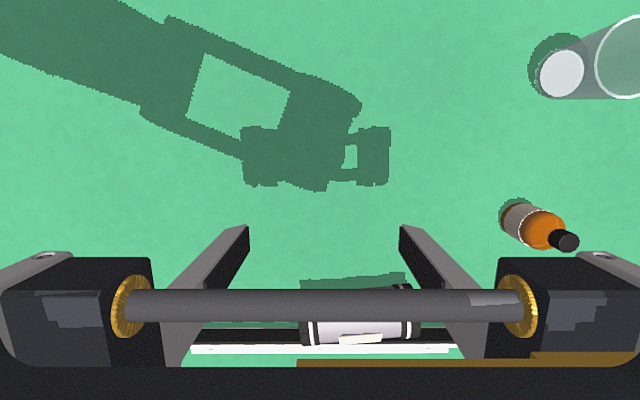

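The wrist view shows core 2 at about (362,315), i.e. x≈0.51, close to the rail. It kept its own yaw and so drifted as it rolled. I'll push it square against the rail with the tool centred on it.

Request:
servo_tool:
  plan:
    - [-0.2,0.12,0.2,0,0,0,94]
    - [-0.4,0.26,0.4,0,0,0,94]
    - [-0.6,0.4,0.6,0,0,0,94]
    - [-0.76,0.415,0.8,0,0,0,94]
    - [-0.76,0.415,0.8,0,0,0,94]

```text
time: 42.77
tool_pos: [0.5057, -0.248, 0.1128]
ee_rot: [-3.13, -0.004, 1.516]
wrist_force: [-0.2, 0.9, -0.9]
width: 0.094
finger_force: 0.0
```

Request:
servo_tool:
  plan:
    - [0,0,0.15,0,0,0,94]
    - [0,0,0.3,0,0,0,94]
    - [0,0,0.45,0,0,0,94]
    - [0,0,0.6,0,0,0,94]
    - [0,0,0.75,0,0,0,94]
    - [0,0,0.81,0,0,0,94]
    - [0,0,0.81,0,0,0,94]

```text
time: 43.35
tool_pos: [0.5074, -0.2454, 0.0372]
ee_rot: [-3.137, -0.003, 1.52]
wrist_force: [-0.3, -0.3, -0.3]
width: 0.0941
finger_force: 0.0
```

Request:
servo_tool:
  plan:
    - [-0.03,0,0,0,0,0,94]
    - [-0.06,0,0,0,0,0,94]
    - [-0.09,0,0,0,0,0,94]
    - [-0.12,0,0,0,0,0,94]
    - [-0.15,0,0,0,0,0,94]
    - [-0.18,0,0,0,0,0,94]
    - [-0.21,0,0,0,0,0,94]
    - [-0.24,0,0,0,0,0,94]
    - [-0.27,0,0,0,0,0,94]
    - [-0.3,0,0,0,0,0,94]

```text
time: 44.18
tool_pos: [0.5077, -0.2765, 0.0395]
ee_rot: [-3.142, -0.0, 1.521]
wrist_force: [-0.4, -0.3, -0.5]
width: 0.0936
finger_force: 0.0
```

Request:
servo_tool:
  plan:
    - [-0.02,0,0,0,0,0,94]
    - [-0.04,0,0,0,0,0,94]
    - [-0.06,0,0,0,0,0,94]
    - [-0.08,0,0,0,0,0,94]
    - [-0.1,0,0,0,0,0,94]
    - [-0.12,0,0,0,0,0,94]
    - [-0.14,0,0,0,0,0,94]
    - [-0.14,0,0,0,0,0,94]

```text
time: 44.85
tool_pos: [0.5087, -0.2897, 0.0402]
ee_rot: [3.138, -0.001, 1.521]
wrist_force: [2.4, 4.5, 1.8]
width: 0.0938
finger_force: 1.9
```

```bash
python3 - <<'E'
from h import *
o=robot.get_obs(); print(o['time'],o['tool_pos'],np.degrees(o['ee_rot']),o['wrist_force'],o['wrist_torque'],o['finger_force'])
E
```

```text
44.85 [ 0.5086513  -0.2896915   0.04020469] [ 1.79803093e+02 -5.36857700e-02  8.71695201e+01] [2.37357386 4.49838997 1.75670255] [ 0.54866671 -0.52019621  0.25508661] 1.9174502044916153
```

Contact at about 4.5 N; pushing on slowly.

Request:
servo_tool:
  plan:
    - [-0.01,0,0,0,0,0,94]
    - [-0.02,0,0,0,0,0,94]
    - [-0.03,0,0,0,0,0,94]
    - [-0.04,0,0,0,0,0,94]
    - [-0.04,0,0,0,0,0,94]

```text
time: 45.27
tool_pos: [0.5088, -0.2923, 0.0403]
ee_rot: [3.138, -0.003, 1.522]
wrist_force: [3.6, 7.4, 2.5]
width: 0.0938
finger_force: 3.6
```

Request:
servo_tool:
  plan:
    - [-0.01,0,0,0,0,0,94]
    - [-0.02,0,0,0,0,0,94]
    - [-0.03,0,0,0,0,0,94]
    - [-0.03,0,0,0,0,0,94]

```text
time: 45.6
tool_pos: [0.5088, -0.2925, 0.0404]
ee_rot: [3.138, -0.009, 1.523]
wrist_force: [4.6, 13.7, 5.2]
width: 0.0941
finger_force: 6.6
```

Request:
servo_tool:
  plan:
    - [-0.01,0,0,0,0,0,94]
    - [-0.02,0,0,0,0,0,94]
    - [-0.02,0,0,0,0,0,94]

```text
time: 45.85
tool_pos: [0.5088, -0.2926, 0.0404]
ee_rot: [3.139, -0.012, 1.523]
wrist_force: [2.7, 16.0, 8.0]
width: 0.0939
finger_force: 8.7
```

Force rises stiffly at 16 N, so core 2 is flush. Backing off, heading to behind core 1, and measuring from the top on the way.

Request:
servo_tool:
  plan:
    - [0.08,0,0,0,0,0,94]
    - [0.25,0,0,0,0,0,94]
    - [0.4,0,-0.1,0,0,0,94]
    - [0.5,0,-0.4,0,0,0,94]
    - [0.5,0,-0.7,0,0,0,94]
    - [0.5,0,-1,0,0,0,94]
    - [0.5,0,-1,0,0,0,94]

```text
time: 46.43
tool_pos: [0.5122, -0.2506, 0.1479]
ee_rot: [3.13, 0.008, 1.521]
wrist_force: [1.6, 0.2, 1.9]
width: 0.0941
finger_force: 0.0
```

Request:
servo_tool:
  plan:
    - [0.33,-0.04,0,0,0,0,94]
    - [0.66,-0.08,0,0,0,0,94]
    - [1,-0.125,0,0,0,0,94]

```text
time: 46.68
tool_pos: [0.501, -0.148, 0.1396]
ee_rot: [-3.141, 0.001, 1.518]
wrist_force: [-0.2, 0.3, 0.3]
width: 0.0936
finger_force: 0.0
```

Request:
servo_tool:
  plan:
    - [0.33,-0.04,0,0,0,0,94]
    - [0.66,-0.08,0,0,0,0,94]
    - [1,-0.125,0,0,0,0,94]

```text
time: 46.93
tool_pos: [0.4932, -0.0468, 0.1394]
ee_rot: [-3.141, 0.001, 1.52]
wrist_force: [0.6, -0.4, 0.8]
width: 0.0937
finger_force: 0.0
```

Request:
servo_tool:
  plan:
    - [0.33,-0.04,0,0,0,0,94]
    - [0.66,-0.08,0,0,0,0,94]
    - [1,-0.125,0,0,0,0,94]

```text
time: 47.18
tool_pos: [0.4857, 0.0537, 0.1395]
ee_rot: [3.141, 0.001, 1.52]
wrist_force: [0.9, 0.3, -0.4]
width: 0.0939
finger_force: 0.0
```

Request:
servo_tool:
  plan:
    - [0.33,-0.04,0,0,0,0,94]
    - [0.66,-0.08,0,0,0,0,94]
    - [1,-0.125,0,0,0,0,94]

```text
time: 47.43
tool_pos: [0.4783, 0.1541, 0.1395]
ee_rot: [3.141, 0.001, 1.52]
wrist_force: [0.6, -0.0, 0.0]
width: 0.0938
finger_force: 0.0
```

Request:
servo_tool:
  plan:
    - [0.33,-0.04,0,0,0,0,94]
    - [0.66,-0.08,0,0,0,0,94]
    - [1,-0.125,0,0,0,0,94]

```text
time: 47.68
tool_pos: [0.4708, 0.2546, 0.1395]
ee_rot: [3.141, 0.001, 1.52]
wrist_force: [0.5, 1.0, -0.1]
width: 0.094
finger_force: 0.0
```

Request:
servo_tool:
  plan:
    - [0.3,-0.04,0,0,0,-0.025,94]
    - [0.6,-0.08,0,0,0,-0.05,94]
    - [0.85,-0.1,0,0,0,-0.075,94]
    - [1,-0.125,0,0,0,-0.075,94]
    - [1,-0.125,0,0,0,-0.075,94]
    - [1,-0.125,0,0,0,-0.075,94]

```text
time: 48.18
tool_pos: [0.4639, 0.3535, 0.1393]
ee_rot: [-3.141, 0.002, 1.639]
wrist_force: [0.1, -0.5, 0.1]
width: 0.0939
finger_force: 0.0
```

```bash
cat >> h.py <<'E'
def edges(lo,hi,c0,c1,rail=False):
    """per image row, sub-pixel columns of the green/non-green borders in [c0,c1)"""
    im=cv2.GaussianBlur(robot.snapshot('top'),(3,3),0).astype(float)
    q=im[:,:,1]/np.maximum(np.maximum(im[:,:,0],im[:,:,2]),1); out=[]
    for v in range(lo,hi):
        u=[k for k in range(c0,c1) if q[v,k]<1.2]
        if not u: continue
        out.append((v,u[0],u[-1],len(u)))
    return np.array(out)
E
python3 - <<'E'
from h import *
o=robot.get_obs(); print(o['time'],o['tool_pos'],np.degrees(o['ee_rot']))
a=edges(180,315,425,480)
w=np.array([ray('top',(r[1],r[0]),.032)[0] for r in a])
for r,p in list(zip(a,w))[::3]: print(r[0],r[1],r[2],np.round(p[:2]*1000,1),end=' | ')
robot.find_in
for d in robot.find_in('core_1','top'): print(round(d['conf'],2),np.round(d['extent'],1),ray('top',d['extent'][:2],.045)[0])
E
```

```text
48.1833 [0.46385036 0.35351916 0.13925517] [-1.79982637e+02  8.96278582e-02  9.38886735e+01]
184 464 467 [ 635.1 -375.9] | 187 462 474 [ 626.1 -369.8] | 190 461 474 [ 617.2 -366.7] | 193 461 474 [ 608.3 -366.5] | 196 461 474 [ 599.5 -366.3] | 199 461 474 [ 590.6 -366.2] | 202 461 474 [ 581.8 -366. ] | 205 443 474 [ 572.1 -313. ] | 208 440 474 [ 563.1 -304.1] | 211 440 474 [ 554.3 -304. ] | 214 440 474 [ 545.6 -303.9] | 217 440 474 [ 536.8 -303.8] | 220 440 473 [ 528.1 -303.6] | 223 440 473 [ 519.4 -303.5] | 226 440 473 [ 510.6 -303.4] | 229 440 473 [ 502.  -303.3] | 232 440 473 [ 493.3 -303.1] | 235 439 473 [ 484.5 -300.1] | 238 439 473 [ 475.9 -300. ] | 241 439 473 [ 467.2 -299.9] | 244 439 473 [ 458.6 -299.8] | 247 439 473 [ 450.  -299.6] | 250 439 473 [ 441.4 -299.5] | 253 456 473 [ 433.6 -348.6] | 256 459 473 [ 425.2 -357.1] | 259 459 473 [ 416.6 -357. ] | 262 459 472 [ 408.  -356.8] | 265 459 472 [ 399.5 -356.7] | 268 459 472 [ 391.  -356.5] | 271 459 472 [ 382.4 -356.3] | 274 459 472 [ 373.9 -356.2] | 277 459 472 [ 365.4 -356. ] | 280 459 472 [ 357.  -355.9] | 283 459 472 [ 348.5 -355.7] | 286 459 472 [ 340.  -355.5] | 289 459 472 [ 331.6 -355.4] | 292 459 472 [ 323.2 -355.2] | 295 458 472 [ 314.7 -352.2] | 298 459 471 [ 306.3 -354.9] | 301 458 472 [ 297.9 -351.9] | 304 458 471 [ 289.5 -351.7] | 307 459 471 [ 281.2 -354.4] | 310 461 463 [ 272.9 -360. ] | 0.97 [449.9 229.   25.8  50.6] [ 0.5020781  -0.32746826  0.045     ]
0.79 [230.9 237.8  27.9  48.2] [0.46630686 0.29865591 0.045     ]
```

```bash
cat >> h.py <<'E'
def line(im,lo,hi,c0,c1,side,z):
    """fit world line to sub-pixel green border; side 0: left edge, 1: right edge"""
    q=im[:,:,1].astype(float)/np.maximum(im[:,:,[0,2]].max(2),1); P=[]
    for v in range(lo,hi):
        r=q[v,c0:c1] if side==0 else q[v,c0:c1][::-1]
        i=np.argmax(r<1.2)
        if i==0: continue
        s=i-1+(r[i-1]-1.2)/(r[i-1]-r[i]); P.append((c0+s if side==0 else c1-1-s,v))
    W=ray('top',P,z)[:,:2]; k=np.polyfit(W[:,0],W[:,1],1)
    res=W[:,1]-np.polyval(k,W[:,0]); k=np.polyfit(W[abs(res)<.004,0],W[abs(res)<.004,1],1)
    return round(np.degrees(np.arctan(k[0])),2),np.round(np.polyval(k,[.27,.453,.466,.51])*1000,1),len(P)
E
python3 - <<'E'
from h import *
im=robot.snapshot('top'); i0=cv2.imread('pics/topR.png')[:,:,::-1]
print('core2',line(im,209,249,425,455,0,.032)); print('rail L low',line(im,258,304,440,470,0,0),'R',line(im,190,304,465,490,1,.035),line(im,190,203,440,470,0,0))
print('core1',line(i0,220,258,212,240,0,.032),line(i0,220,258,230,256,1,.032))
i=cv2.imread('pics/top0.png')[:,:,::-1]; print('orig rail L',line(i,190,304,440,470,0,0))
E
```

```text
core2 (np.float64(-2.59), array([-290.6, -298.9, -299.5, -301.4]), 40)
rail L low (np.float64(-2.48), array([-361.4, -369.4, -369.9, -371.8]), 46) R (np.float64(-2.64), array([-388.7, -397.1, -397.7, -399.8]), 114) (np.float64(-4.91), array([-347.8, -363.6, -364.7, -368.5]), 13)
core1 (np.float64(4.81), array([314.4, 329.8, 330.9, 334.6]), 38) (np.float64(4.73), array([252.4, 267.6, 268.6, 272.3]), 38)
orig rail L (np.float64(-2.65), array([-361.4, -369.9, -370.5, -372.5]), 114)
```

Core 2 lies parallel to the rail (-2.6° against -2.65°), and core 1 is at yaw 4.8°. Now I'll roll core 1 along its own rolling direction and square it up at the end.

Request:
servo_tool:
  plan:
    - [0,0,0.15,0,0,-0.01,94]
    - [0,0,0.35,0,0,-0.01,94]
    - [0,0,0.55,0,0,-0.01,94]
    - [0,0,0.75,0,0,-0.01,94]
    - [0,0,0.93,0,0,-0.01,94]
    - [0,0,0.99,0,0,-0.01,94]
    - [0,0,0.99,0,0,-0.01,94]
    - [0,0,0.99,0,0,-0.01,94]

```text
time: 49.0
tool_pos: [0.4649, 0.3531, 0.0412]
ee_rot: [3.141, -0.0, 1.653]
wrist_force: [0.4, -0.9, 0.1]
width: 0.0941
finger_force: 0.0
```

Request:
servo_tool:
  plan:
    - [-0.03,0,0,0,0,0,94]
    - [-0.06,0,0,0,0,0,94]
    - [-0.09,0,0,0,0,0,94]
    - [-0.12,0,0,0,0,0,94]
    - [-0.15,0,0,0,0,0,94]
    - [-0.18,0,0,0,0,0,94]
    - [-0.21,0,0,0,0,0,94]
    - [-0.24,0,0,0,0,0,94]
    - [-0.27,0,0,0,0,0,94]
    - [-0.3,0,0,0,0,0,94]
    - [-0.33,0,0,0,0,0,94]
    - [-0.36,0,0,0,0,0,94]

```text
time: 50.0
tool_pos: [0.4673, 0.3176, 0.0405]
ee_rot: [-3.142, -0.0, 1.654]
wrist_force: [-0.0, -0.4, 0.1]
width: 0.0942
finger_force: 0.3
```

Request:
servo_tool:
  plan:
    - [-0.03,0,0,0,0,0,94]
    - [-0.07,0,0,0,0,0,94]
    - [-0.12,0,0,0,0,0,94]
    - [-0.18,0,0,0,0,0,94]
    - [-0.25,0,0,0,0,0,94]
    - [-0.32,0,0,0,0,0,94]
    - [-0.39,0,0,0,0,0,94]
    - [-0.46,0,0,0,0,0,94]
    - [-0.53,0,0,0,0,0,94]
    - [-0.6,0,0,0,0,0,94]
    - [-0.67,0,0,0,0,0,94]
    - [-0.74,0,0,0,0,0,94]

```text
time: 51.0
tool_pos: [0.4736, 0.2434, 0.0406]
ee_rot: [3.141, -0.0, 1.654]
wrist_force: [0.5, -0.6, 0.8]
width: 0.094
finger_force: 0.3
```

Request:
servo_tool:
  plan:
    - [-0.07,0,0,0,0,0,94]
    - [-0.14,0,0,0,0,0,94]
    - [-0.21,0,0,0,0,0,94]
    - [-0.28,0,0,0,0,0,94]
    - [-0.35,0,0,0,0,0,94]
    - [-0.42,0,0,0,0,0,94]
    - [-0.49,0,0,0,0,0,94]
    - [-0.56,0,0,0,0,0,94]
    - [-0.63,0,0,0,0,0,94]
    - [-0.7,0,0,0,0,0,94]
    - [-0.77,0,0,0,0,0,94]
    - [-0.84,0,0,0,0,0,94]

```text
time: 52.0
tool_pos: [0.4805, 0.1597, 0.0406]
ee_rot: [3.142, -0.0, 1.654]
wrist_force: [0.3, 0.8, 1.4]
width: 0.0938
finger_force: 0.3
```

Request:
servo_tool:
  plan:
    - [-0.07,0,0,0,0,0,94]
    - [-0.14,0,0,0,0,0,94]
    - [-0.21,0,0,0,0,0,94]
    - [-0.28,0,0,0,0,0,94]
    - [-0.35,0,0,0,0,0,94]
    - [-0.42,0,0,0,0,0,94]
    - [-0.49,0,0,0,0,0,94]
    - [-0.56,0,0,0,0,0,94]
    - [-0.63,0,0,0,0,0,94]
    - [-0.7,0,0,0,0,0,94]
    - [-0.77,0,0,0,0,0,94]
    - [-0.84,0,0,0,0,0,94]

```text
time: 53.0
tool_pos: [0.4875, 0.076, 0.0406]
ee_rot: [3.142, -0.0, 1.654]
wrist_force: [-0.1, 0.5, 0.6]
width: 0.0941
finger_force: 0.3
```

Request:
servo_tool:
  plan:
    - [-0.07,0,0,0,0,0,94]
    - [-0.14,0,0,0,0,0,94]
    - [-0.2,0,0,0,0,0,94]
    - [-0.26,0,0,0,0,0,94]
    - [-0.31,0,0,0,0,0,94]
    - [-0.36,0,0,0,0,0,94]
    - [-0.4,0,0,0,0,0,94]
    - [-0.43,0,0,0,0,0,94]
    - [-0.46,0,0,0,0,0,94]
    - [-0.48,0,0,0,0,0,94]
    - [-0.5,0,0,0,0,0,94]
    - [-0.51,0,0,0,0,0,94]

```text
time: 54.0
tool_pos: [0.4918, 0.0258, 0.0406]
ee_rot: [3.141, -0.0, 1.654]
wrist_force: [0.1, 0.4, -0.5]
width: 0.0943
finger_force: 0.0
```

```bash
python3 - <<'E'
from h import *
o=robot.get_obs(); print(o['time'],o['tool_pos'],np.degrees(o['ee_rot']),o['wrist_force'],o['finger_force'])
for c in ('top','side'):
    robot.snapshot(c)
    for d in robot.find_in('core_1',c): print(c,round(d['conf'],2),np.round(d['extent'],1),ray(c,d['extent'][:2],.045)[0])
E
```

```text
54.0 [0.49177298 0.02577282 0.04061799] [ 1.79989608e+02 -6.41401546e-03  9.47749373e+01] [ 0.12086399  0.35454993 -0.49365762] 0.0
top 0.56 [451.6 229.8  19.4  46.2] [ 0.49987149 -0.332324    0.045     ]
side 0.87 [410.1 335.8  61.6  66.5] [ 0.50131156 -0.33638059  0.045     ]
side 0.59 [311.3 252.8  57.4  55.1] [ 0.48649201 -0.0294571   0.045     ]
side 0.41 [329.5 186.9  12.    7.9] [0.68212002 0.10647459 0.045     ]
```

Request:
servo_tool:
  plan:
    - [-0.03,0,0,0,0,0,94]
    - [-0.07,0,0,0,0,0,94]
    - [-0.11,0,0,0,0,0,94]
    - [-0.15,0,0,0,0,0,94]
    - [-0.2,0,0,0,0,0,94]
    - [-0.26,0,0,0,0,0,94]
    - [-0.33,0,0,0,0,0,94]
    - [-0.4,0,0,0,0,0,94]
    - [-0.47,0,0,0,0,0,94]
    - [-0.54,0,0,0,0,0,94]
    - [-0.61,0,0,0,0,0,94]
    - [-0.68,0,0,0,0,0,94]

```text
time: 55.2
tool_pos: [0.4974, -0.0427, 0.0405]
ee_rot: [-3.142, -0.0, 1.654]
wrist_force: [0.4, 1.2, 0.7]
width: 0.0938
finger_force: 0.3
```

Request:
servo_tool:
  plan:
    - [-0.07,0,0,0,0,0,94]
    - [-0.14,0,0,0,0,0,94]
    - [-0.21,0,0,0,0,0,94]
    - [-0.28,0,0,0,0,0,94]
    - [-0.35,0,0,0,0,0,94]
    - [-0.41,0,0,0,0,0,94]
    - [-0.47,0,0,0,0,0,94]
    - [-0.53,0,0,0,0,0,94]
    - [-0.58,0,0,0,0,0,94]
    - [-0.63,0,0,0,0,0,94]
    - [-0.67,0,0,0,0,0,94]
    - [-0.71,0,0,0,0,0,94]

```text
time: 56.2
tool_pos: [0.5033, -0.1131, 0.0405]
ee_rot: [-3.142, 0.0, 1.654]
wrist_force: [1.0, 0.2, -0.7]
width: 0.0938
finger_force: 0.0
```

Request:
servo_tool:
  plan:
    - [-0.04,0,0,0,0,0,94]
    - [-0.08,0,0,0,0,0,94]
    - [-0.12,0,0,0,0,0,94]
    - [-0.16,0,0,0,0,0,94]
    - [-0.19,0,0,0,0,0,94]
    - [-0.22,0,0,0,0,0,94]
    - [-0.25,0,0,0,0,0,94]
    - [-0.28,0,0,0,0,0,94]
    - [-0.31,0,0,0,0,0,94]
    - [-0.34,0,0,0,0,0,94]
    - [-0.37,0,0,0,0,0,94]
    - [-0.4,0,0,0,0,0,94]

```text
time: 57.2
tool_pos: [0.5066, -0.1528, 0.0405]
ee_rot: [3.142, -0.0, 1.654]
wrist_force: [0.9, 0.5, 1.0]
width: 0.094
finger_force: 0.3
```

Request:
servo_tool:
  plan:
    - [-0.03,0,0,0,0,0,94]
    - [-0.06,0,0,0,0,0,94]
    - [-0.09,0,0,0,0,0,94]
    - [-0.12,0,0,0,0,0,94]
    - [-0.15,0,0,0,0,0,94]
    - [-0.18,0,0,0,0,0,94]
    - [-0.2,0,0,0,0,0,94]
    - [-0.22,0,0,0,0,0,94]

```text
time: 57.87
tool_pos: [0.5085, -0.1748, 0.0405]
ee_rot: [3.142, 0.0, 1.654]
wrist_force: [-1.0, -0.3, 0.2]
width: 0.0937
finger_force: 0.0
```

```bash
python3 - <<'E'
from h import *
o=robot.get_obs(); print(o['time'],o['tool_pos'],np.degrees(o['ee_rot']),o['wrist_force'],o['finger_force'])
robot.snapshot('side')
for d in robot.find_in('core_1','side'): print(round(d['conf'],2),np.round(d['extent'],1),ray('side',d['extent'][:2],.045)[0])
E
```

```text
57.8667 [ 0.50845259 -0.17482201  0.04051101] [1.79997199e+02 1.14860203e-02 9.47677488e+01] [-0.96299737 -0.28314821  0.15485684] 0.0
0.71 [371.9 298.6  62.9  63. ] [ 0.50574329 -0.22049813  0.045     ]
0.55 [410.4 334.9  59.   63.8] [ 0.50338754 -0.33557677  0.045     ]
```

Request:
servo_tool:
  plan:
    - [-0.03,0,0,0,0,0,94]
    - [-0.06,0,0,0,0,0,94]
    - [-0.09,0,0,0,0,0,94]
    - [-0.12,0,0,0,0,0,94]
    - [-0.15,0,0,0,0,0,94]
    - [-0.18,0,0,0,0,0,94]
    - [-0.21,0,0,0,0,0,94]
    - [-0.24,0,0,0,0,0,94]
    - [-0.27,0,0,0,0,0,94]
    - [-0.3,0,0,0,0,0,94]
    - [-0.33,0,0,0,0,0,94]
    - [-0.36,0,0,0,0,0,94]

```text
time: 58.97
tool_pos: [0.5115, -0.2106, 0.0405]
ee_rot: [3.141, -0.0, 1.654]
wrist_force: [0.4, 0.5, -1.0]
width: 0.0938
finger_force: 0.3
```

Request:
servo_tool:
  plan:
    - [-0.02,0,0,0,0,0.012,94]
    - [-0.03,0,0,0,0,0.025,94]
    - [-0.04,0,0,0,0,0.038,94]
    - [-0.05,0,0,0,0,0.05,94]
    - [-0.06,0,0,0,0,0.06,94]
    - [-0.07,0,0,0,0,0.07,94]
    - [-0.08,0,0,0,0,0.08,94]
    - [-0.08,0,0,0,0,0.083,94]
    - [-0.08,0,0,0,0,0.083,94]

```text
time: 59.72
tool_pos: [0.5127, -0.218, 0.0409]
ee_rot: [3.14, -0.0, 1.524]
wrist_force: [2.0, 4.3, 1.3]
width: 0.0941
finger_force: 1.8
```

Request:
servo_tool:
  plan:
    - [-0.01,0,0,0,0,0,94]
    - [-0.02,0,0,0,0,0,94]
    - [-0.03,0,0,0,0,0,94]
    - [-0.04,0,0,0,0,0,94]
    - [-0.05,0,0,0,0,0,94]
    - [-0.06,0,0,0,0,0,94]
    - [-0.06,0,0,0,0,0,94]

```text
time: 60.3
tool_pos: [0.5118, -0.2245, 0.0406]
ee_rot: [3.142, 0.0, 1.523]
wrist_force: [1.6, 4.4, 2.0]
width: 0.0938
finger_force: 1.9
```

```bash
python3 - <<'E'
from h import *
o=robot.get_obs(); print(o['time'],o['tool_pos'],np.degrees(o['ee_rot']),o['wrist_force'],o['finger_force'])
robot.snapshot('side')
for d in robot.find_in('core_1','side'): print(round(d['conf'],2),np.round(d['extent'],1),ray('side',d['extent'][:2],.045)[0])
E
```

```text
60.3 [ 0.51177061 -0.22453585  0.04063024] [1.79999230e+02 8.26196971e-03 8.72895303e+01] [1.5824347  4.43356072 1.97556662] 1.9045011699199677
0.89 [388.7 314.9  64.4  63.5] [ 0.50382993 -0.2733301   0.045     ]
0.69 [410.9 337.8  58.1  67.3] [ 0.49907677 -0.34032524  0.045     ]
```

Request:
servo_tool:
  plan:
    - [-0.01,0,0,0,0,0,94]
    - [-0.02,0,0,0,0,0,94]
    - [-0.03,0,0,0,0,0,94]
    - [-0.04,0,0,0,0,0,94]
    - [-0.04,0,0,0,0,0,94]

```text
time: 60.82
tool_pos: [0.5121, -0.2284, 0.0407]
ee_rot: [3.141, -0.0, 1.524]
wrist_force: [2.4, 4.1, 2.2]
width: 0.094
finger_force: 2.2
```

Request:
servo_tool:
  plan:
    - [-0.01,0,0,0,0,0,94]
    - [-0.02,0,0,0,0,0,94]
    - [-0.03,0,0,0,0,0,94]
    - [-0.03,0,0,0,0,0,94]

```text
time: 61.15
tool_pos: [0.512, -0.2286, 0.0407]
ee_rot: [3.141, -0.006, 1.524]
wrist_force: [2.5, 10.3, 4.7]
width: 0.0939
finger_force: 5.4
```

Request:
servo_tool:
  plan:
    - [-0.01,0,0,0,0,0,94]
    - [-0.02,0,0,0,0,0,94]
    - [-0.03,0,0,0,0,0,94]
    - [-0.03,0,0,0,0,0,94]

```text
time: 61.48
tool_pos: [0.512, -0.2287, 0.0407]
ee_rot: [3.141, -0.011, 1.525]
wrist_force: [2.9, 17.6, 7.3]
width: 0.0941
finger_force: 8.5
```

Hard stop exactly 64 mm behind the previous one, so the row is closed. Backing off gently and clearing the view for a final check.

Request:
servo_tool:
  plan:
    - [0.02,0,0,0,0,0,94]
    - [0.05,0,0,0,0,0,94]
    - [0.1,0,0,0,0,0,94]
    - [0.2,0,0,0,0,0,94]
    - [0.35,0,0,0,0,0,94]
    - [0.5,0,-0.2,0,0,0,94]
    - [0.5,0,-0.5,0,0,0,94]
    - [0.5,0,-0.8,0,0,0,94]
    - [0.5,0,-1,0,0,0,94]
    - [0.5,0,-1,0,0,0,94]

```text
time: 62.32
tool_pos: [0.516, -0.185, 0.146]
ee_rot: [3.133, 0.005, 1.524]
wrist_force: [0.7, -0.2, 0.3]
width: 0.0937
finger_force: 0.0
```

Request:
servo_tool:
  plan:
    - [0.33,-0.2,-0.1,0,0,0,94]
    - [0.66,-0.4,-0.2,0,0,0,94]
    - [1,-0.6,-0.3,0,0,0,94]

```text
time: 62.57
tool_pos: [0.4566, -0.0806, 0.1685]
ee_rot: [-3.137, -0.0, 1.521]
wrist_force: [0.6, 0.8, 1.0]
width: 0.0941
finger_force: 0.0
```

Request:
servo_tool:
  plan:
    - [0.33,-0.2,-0.1,0,0,0,94]
    - [0.66,-0.4,-0.2,0,0,0,94]
    - [1,-0.6,-0.3,0,0,0,94]

```text
time: 62.82
tool_pos: [0.401, 0.0223, 0.1991]
ee_rot: [-3.139, 0.001, 1.522]
wrist_force: [0.3, 0.6, -0.6]
width: 0.0936
finger_force: 0.0
```

Request:
servo_tool:
  plan:
    - [0.33,0,0,0,0,0,94]
    - [0.66,0,0,0,0,0,94]
    - [1,0,0,0,0,0,94]
    - [1,0,0,0,0,0,94]
    - [1,0,0,0,0,0,94]

```text
time: 63.23
tool_pos: [0.4068, 0.1221, 0.1989]
ee_rot: [-3.139, 0.002, 1.527]
wrist_force: [-1.1, -0.8, 0.3]
width: 0.0942
finger_force: 0.0
```

```bash
python3 - <<'E'
from h import *
im=snap('top','topF'); o=robot.get_obs(); print(o['time'],o['tool_pos'])
print('core1 left edge',line(im,212,244,400,432,0,.032))
for n in ('core_1','box_1','stain_bottle','beaker','brush'):
    for d in robot.find_in(n,'top'): print(n,round(d['conf'],2),np.round(d['extent'],1),ray('top',d['extent'][:2],.045)[0])
for v in (215,222,230,238,246): print(v,[tuple(int(x) for x in im[v,k]) for k in range(436,444)])
# pile: dark outline blob at lid height, expected ~ 90x60
r=ray('top',[(460.5,230)],0); print(r)
g=im[155:190,276:310].mean(2).astype(int)
print('col prof',g[18],'row prof',g[:,16])
E
```

```text
63.2833 [0.40705602 0.12097225 0.19912925]
core1 left edge (np.float64(-2.64), array([-227.5, -235.9, -236.5, -238.5]), 32)
core_1 0.85 [450.9 228.6  21.1  49.1] [ 0.50327335 -0.3303669   0.045     ]
core_1 0.76 [428.4 225.7  24.4  47. ] [ 0.51046689 -0.2657043   0.045     ]
box_1 0.96 [292.4 169.9  23.2  30.5] [0.66533873 0.12821737 0.045     ]
stain_bottle 0.77 [411.1 155.7  18.6  15.2] [ 0.71381346 -0.21730834  0.045     ]
stain_bottle 0.64 [292.  168.9  25.7  34.5] [0.66825552 0.12944624 0.045     ]
beaker 0.75 [356.8 143.6  27.1  22.4] [ 0.74677604 -0.05828387  0.045     ]
beaker 0.66 [292.3 170.4  25.4  31.9] [0.66386462 0.12847298 0.045     ]
beaker 0.65 [412.2 156.6  19.   12.9] [ 0.71120243 -0.22051043  0.045     ]
brush 0.73 [172.6 198.2  48.7  30.2] [0.57661838 0.47014302 0.045     ]
215 [(148, 144, 145), (141, 137, 139), (130, 129, 129), (107, 108, 107), (76, 80, 76), (67, 68, 68), (82, 81, 82), (96, 94, 96)]
222 [(147, 144, 145), (139, 135, 137), (126, 124, 125), (100, 102, 101), (70, 73, 71), (70, 68, 69), (85, 83, 85), (100, 97, 99)]
230 [(144, 141, 143), (137, 134, 135), (120, 118, 119), (86, 87, 86), (64, 65, 65), (74, 72, 73), (88, 86, 87), (104, 101, 102)]
238 [(143, 140, 141), (135, 132, 133), (116, 114, 114), (77, 79, 78), (62, 62, 63), (78, 77, 77), (94, 91, 92), (106, 103, 104)]
246 [(162, 160, 156), (154, 152, 149), (139, 138, 134), (106, 105, 102), (69, 69, 67), (59, 58, 55), (67, 65, 63), (69, 68, 66)]
[[ 0.50091876 -0.37523394  0.        ]]
col prof [218 218 218 214 198 185 181 192 211 217 218 218 217 218 217 218 218 218
 218 217 218 217 213 195 186 175 129 141 201 216 219 218 218 219] row prof [167 179 193 211 217 217 218 217 218 217 217 217 217 218 218 217 218 218
 218 218 218 218 218 219 217 218 216 208 192 186 182 154 120 103 110]
```

```bash
python3 -c "
from bench import robot
print(robot.close_job())"
```

```text
the job is handed in; nothing more can be done
None
```

I handed the job in: the four slide boxes are piled flush in the tray and both core tubes were rolled to the rail as a closed row parallel to it. The handover gave no verdict. The top camera put the first tube's axis about 38–39 mm from the rail face (limit 38 mm), but the tube stopped hard against 16 N of push, so I judged it touching. I also viewed 15 pictures, one over the limit of 14.

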